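# Hang the cleaned-tips basket to drain

## Task

Swing the folded bail of the wire basket upright with a fingertip, without dragging or tipping the basket. Then carry the basket by its bail to the draining stand and hook the bail's bare middle over the hook, lowering gently until the hook takes the weight before you let go; leave the basket hanging level and still, and leave the other things alone.

Things in the scene. Friction and masses are not known exactly. Their poses are not given: they have to be found in the camera images.
- basket_mid (a point): Centre, half-way up (32.5 mm above the underside), of the loose wire basket of metal tips: 140 mm along its x, 120 mm along its y, 65 mm high, 0.35 to 0.6 kg. z is up; x points to the side opposite the folded bail, away from the robot. The bail's pivot line lies along y, 25.5 mm above this point.
- bail (a joint): Bail angle, rad: 0 folded level towards the basket's -x, 1.57 upright, stop at 1.75. Starts at 0.2 to 0.5; pivot friction (0.04 N m) keeps it where it is left. A fingertip slanting down under the bar from outside, moved up and towards the basket's +x, lifts it. The folded bar's centre is only 13 to 23 mm from the basket's wall: no room for a finger to reach down between.
- bail_bar (a point): Middle of the bail's crossbar, which lies along the basket's y, 95 mm from the pivot line (upright: 153 mm above the underside). Rod 7 mm thick, 134 mm between its arms, which run outside the basket's walls. The middle 32 mm of the bar is bare; on each side is a white square grip 12 x 12 mm, 34 mm long, centred 33 mm from the middle: pinch one from above to carry.
- stand: Draining stand fixed to the bench: foot 260 x 170 mm with a white drip tray (22 mm high), orange post 26 mm square, 285 mm high (axis at x 135, y 62 mm), and one bent steel rod reaching from the post's clamp to y = 0, then as a hook towards the stand's -x. Origin on the bench straight under the middle of the hook's throat; z up. Hung, the bar lies across the hook along the stand's y, the basket below the hook.
- tray_mid (a point): Middle of the drip tray's floor. The hook: level round arm 10 mm thick along the stand's x at y = 0, its end 34 mm before the stand's origin turned up to 18 mm above the arm's centre line; to be hung within 45 mm behind the origin. The centre line is 223 to 247 mm above the bench, set anew each time and not reported: feel for it. It is sprung: sinks 0.5 mm per N; over 18 N is too rough.
- beaker: Empty glass beaker, 66 mm across, 85 mm high, origin at its underside; to be left alone.
- wash_bottle: White bottle, 60 mm across, 160 mm high, origin at its underside; to be left alone.
- jar: Amber jar with a lid, 64 mm across, 85 mm high, origin at its underside; to be left alone.
- wrench: Wrench lying flat on the bench, about 180 mm long along its x; to be left alone.
- horn: Spare stepped metal horn standing upright, 38 mm across at the foot, 75 mm high, origin at its underside; to be left alone.
- dish: Flat glass dish, 90 mm across, 16 mm high, origin at its underside; to be left alone.
Not all that is in view belongs to the job. Leave any black or blue look-alike of the part that bears basket_mid alone.

How it is judged:
By the outcome, as a careful person would: the job done as asked, in the order asked, and still so for the second after the job is handed in, with the robot touching nothing.
It also fails if it takes over 72 s, if anything falls off the work surface, if the arm or the gripper's body presses on something with over 40 N, if the wrist force passes 120 N, or if a joint passes its speed limit or range.

## Robot

A 6-joint arm with a two-finger parallel gripper is mounted at the origin on the work surface. World frame = base frame: x ahead of the robot, y to its left, z up, the work surface at z = 0. Lengths are in m, angles in rad, forces in N, time in s.
With the tool pointing down it reaches from about 0.325 to 0.875 m from the base axis. Payload 4.4 kg.
Tool frame: the origin (TCP) lies at the very end of the fingers, on their centre line; the grasp point (between the pads) lies 19 mm behind it; y points along the fingers, z is the direction in which the jaws open and shut, and the axes are right-handed (so a half turn about y gives the same grasp; the last joint's range is limited). The gripper opens to 85 mm and grips with 20 to 120 N. Pads are 22 mm wide; open, the fingers measure 114 mm over their backs; the gripper's body (76 mm by 85 mm) begins 54 mm behind the grasp point. The pads swing forward as they close: fully open they stand 13 mm farther back than shut.
Start: joints at [-1.262, 0.207, 1.542, -0, 1.393, -0.15], TCP at [0.255, -0.515, 0.231] pointing down, gripper open.
Joint ranges: [-2.73, 2.73], [-0.86, 2.22], [0.23, 2.46], [-1.11, 4.25], [0.08, 2.63], [-2.82, 2.82]. Speed limits (rad/s): [2.79, 2.79, 3.14, 3.14, 3.14, 3.14].

## Interface

Orientations are given as a unit quaternion [x, y, z, w].
In Python, from cell import ctrl, optics gives the robot as it stands. The module is installed in compiled form; this text tells all that it offers.
- The arm moves only by the tool apply_moves, never from a script. Its argument "motion" is text: rows parted by semicolons, each of 6 numbers parted by spaces: the shift along the tool's x, y, z in m, then the turn, a rotation vector about the tool's x, y, z in degrees. A call has 1 to 12 rows; each row shifts and turns the pose as measured when the row begins, along the tool's axes as they then stand; what a row does not reach is not made up. A row lasts 1/8 s, in which the tool goes at most 62.5 mm and 10.7 degrees, less where a joint would pass 70% of its speed; a pose out of reach is approached as far as the arm can. A call with a gripper value outside its range is refused whole. "jaw" is the finger opening in m, from 0 to 0.0854, set as the call begins (left out, the last holds). The fingers move at their own pace and stop on an object; "squeeze" is the grip in N (left out, the last holds). Time passes only in rows, so rows that do not move let the fingers close. It gives the time, the measured TCP pose, the force and the opening at its end, in the units of the state.
- ctrl.sense(): the state, without advancing time (a new reading comes with each control period).
- optics.camera(name): name is "side" or "top" or "wrist"; returns the picture (420x560x3 uint8, blue, green, red); there is no depth.
- optics.calibration(name): a dict with "intrinsics" (3x3 intrinsics, pixels), "origin" and "attitude" of the camera in the world. Camera axes: x right, y up, looking along -z (the intrinsics and any distortion apply to the point x, -y, -z); pixel columns grow to the right and rows downward; lengths in m; the calibration is good to about 2 mm. A picture is of the moment at which its call begins: read the wrist's pose just before it. calibration takes no time and is no camera call; for the wrist camera it gives the pose at the moment of the call.
- ctrl.sign_off(): hands the job in, once; it reports no verdict.
Trained networks look in the newest picture that a camera, given by its name, has taken for a name from the list of things; names that differ only in an ending like _2 or _b are one class to them, and where a whole thing is asked for, a point or a joint stands for the part that bears it (a point fixed in the world has none). Each returns a list of dicts, best first, with "score" (0 to 1); they miss things now and then, are a little off and sometimes report something else, mostly with a low value. They report only what shows in the picture. A call takes as long as a camera call. They do not tell look-alikes from the thing itself.
- optics.trace(camera, name): "mask" (420x560 bool, what is visible of it) and "centre" ([column, row] in pixels, amid what is visible of it).
The state is a dict: "t": time; "joint_positions": joint angles; "qvel": joint speeds; "joint_torque": joint torques, N m; "position": TCP position; "eef_rot": TCP orientation; "wrist_force": force on the tool from outside, world axes, zero at the start; "wrist_torque": the same for the moment, N m; "gripper_width": opening from 0.0 (shut) to 1.0 (fully open).
Only numpy, scipy, OpenCV 4.12 (cv2) and the standard library are available. Lean on these libraries where they do the work, as an engineer would, in place of code of your own. Each camera call takes 0.05 s, during which the arm holds its last target. There are 200 camera calls.

## Working session

There is one attempt and no reset: what is moved stays moved. The work goes in short steps, Python scripts to look and compute and a tool call to move; the robot and the scene stay as the last step left them, time stands still between calls to the robot, and variables do not carry over. Pictures are saved under pics/ and viewed, about 8 in all and at most 12, crops included, and the job is handed in when it is done.

Besides the shell and the picture viewer there is one more tool, called after "Call:" by a JSON object that holds its "api" and its "payload". apply_moves: Moves the arm, as the interface text tells. Its arguments: {"type":"object","properties":{"motion":{"type":"string"},"jaw":{"type":"number"},"squeeze":{"type":"number"}},"required":["motion"]}

```bash
mkdir -p pics
cat > h.py <<'E'
import numpy as np, cv2
from cell import ctrl, optics
from scipy.spatial.transform import Rotation as R
def proj(c,P):
    P=np.atleast_2d(P); A=np.array(c['attitude']); A=R.from_quat(A).as_matrix() if A.size==4 else A.reshape(3,3)
    q=(P-np.array(c['origin']))@A; q=q*[1,-1,-1]; u=q@np.array(c['intrinsics']).T
    return u[:,:2]/u[:,2:]
def ray(c,px):
    A=np.array(c['attitude']); A=R.from_quat(A).as_matrix() if A.size==4 else A.reshape(3,3)
    d=np.linalg.inv(np.array(c['intrinsics']))@[px[0],px[1],1]; d=A@(d*[1,-1,-1]); return np.array(c['origin']),d/np.linalg.norm(d)
def onz(c,px,z):
    o,d=ray(c,px); return o+d*(z-o[2])/d[2]
E
python3 - <<'E'
from h import *
s=ctrl.sense(); print(s)
ims=[]
for n in ['top','side']:
    im=optics.camera(n); cv2.imwrite(f'pics/{n}0.png',im); c=optics.calibration(n); print(n,c)
    for k in ['basket_mid','bail','stand','beaker','wash_bottle','jar','horn','dish','wrench']:
        for d in optics.trace(n,k)[:3]:
            m=d['mask']; ys,xs=np.nonzero(m); print(k,round(d['score'],2),np.round(d['centre']),xs.min() if len(xs) else 0,xs.max() if len(xs) else 0,ys.min() if len(ys) else 0,ys.max() if len(ys) else 0,np.round(onz(c,d['centre'],0.03),3))
E
```

```text
{'t': 0.0, 'joint_positions': array([-1.26151893e+00,  2.07438188e-01,  1.54296908e+00, -3.96210458e-05,
        1.39352299e+00, -1.50514627e-01]), 'qvel': array([ 5.81970609e-05,  1.99369638e-04, -5.33510080e-04,  8.98960607e-05,
        5.59151815e-05, -2.05584426e-03]), 'joint_torque': array([-2.09371472e-03, -3.83041513e+01, -2.91596568e+01, -3.25858764e-04,
        1.06267899e-02, -5.50849265e-06]), 'position': array([ 0.25489636, -0.51455337,  0.23010828]), 'eef_rot': array([-0.16121445,  0.6893246 , -0.68767906,  0.16105589]), 'wrist_force': array([-0.95266583, -0.07958649, -0.23674606]), 'wrist_torque': array([-0.0210619 ,  0.0145218 ,  0.00539942]), 'gripper_width': 1.0023979651482753}
top {'intrinsics': array([[439.62242391,   0.        , 282.12927633],
       [  0.        , 439.62242391, 209.40356796],
       [  0.        ,   0.        ,   1.        ]]), 'origin': array([4.08275439e-01, 5.69345561e-04, 1.43001554e+00]), 'attitude': array([ 0.03135281, -0.02473909, -0.70014068,  0.7128871 ])}
basket_mid 0.95 [228. 281.] 196 254 259 306 [0.291 0.181 0.03 ]
basket_mid 0.94 [3
[... 933 characters left out ...]
2477,  0.82457832, -0.30633251])}
basket_mid 0.94 [211. 222.] 173 250 195 250 [0.631 0.16  0.03 ]
basket_mid 0.64 [306. 283.] 258 346 246 317 [0.289 0.183 0.03 ]
bail 0.94 [282. 295.] 258 318 276 308 [0.306 0.248 0.03 ]
stand 0.63 [295. 174.] 261 359 91 202 [ 0.62  -0.172  0.03 ]
beaker 0.62 [232. 183.] 220 242 165 198 [ 0.728 -0.013  0.03 ]
wash_bottle 0.68 [155. 296.] 140 175 256 327 [0.515 0.431 0.03 ]
jar 0.7 [357. 144.] 347 367 131 162 [ 0.588 -0.452  0.03 ]
horn 0.9 [323. 234.] 319 333 216 245 [0.372 0.013 0.03 ]
dish 0.55 [212. 225.] 173 249 195 250 [0.617 0.17  0.03 ]
dish 0.38 [324. 235.] 319 333 216 245 [0.37  0.014 0.03 ]
wrench 0.56 [277. 216.] 251 308 203 228 [0.517 0.027 0.03 ]
```

View pics/top0.png

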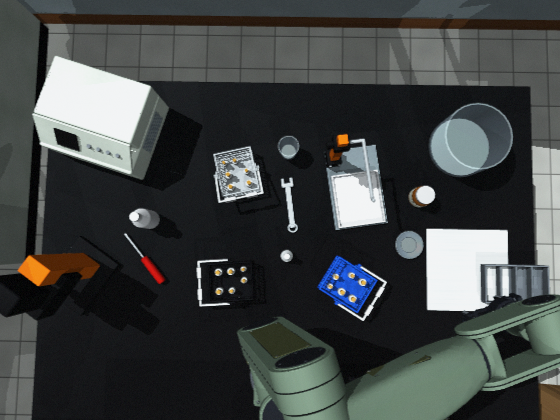

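View pics/side0.png

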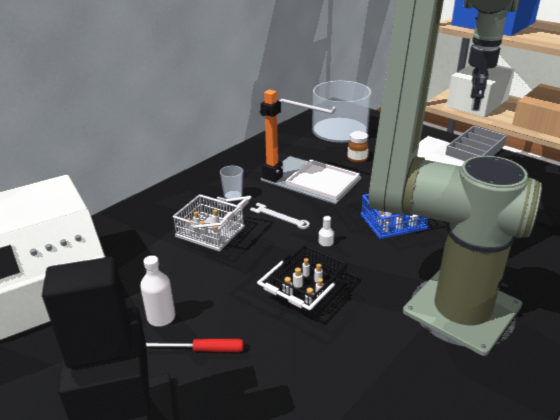

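The steel wire basket is at top (237,176) and side (211,222). Its look-alikes are black at top (228,281) and blue at top (348,284), so I choose the steel one. The stand is at top (351,184), with its hook arm at side (300,105). Next I'll take close crops.

Run:
```python
import cv2,numpy as np
def crop(n,x0,y0,w,h,s):
    im=cv2.imread(f'pics/{n}0.png')[y0:y0+h,x0:x0+w]; im=cv2.resize(im,None,fx=s,fy=s,interpolation=cv2.INTER_CUBIC)
    for k in range(0,w,10):
        cv2.line(im,(k*s,0),(k*s,6),(0,255,255),1); 
        if k%20==0: cv2.putText(im,str(x0+k),(k*s,16),0,.35,(0,255,255),1)
    for k in range(0,h,10):
        cv2.line(im,(0,k*s),(6,k*s),(0,255,255),1); 
        if k%20==0: cv2.putText(im,str(y0+k),(8,k*s+4),0,.35,(0,255,255),1)
    return im
a=crop('top',205,140,80,75,5); b=crop('side',165,180,80+10,75,4)
a=crop('top',205,140,66,100,6); b=crop('top',322,125,66,100,6); cv2.imwrite('pics/ct.png',np.hstack([a,b]))
a=crop('side',165,175,95,80,7); cv2.imwrite('pics/cs1.png',a)
a=crop('side',245,75,130,130,4); cv2.imwrite('pics/cs2.png',a)
```

```text
(no output)
```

View pics/ct.png

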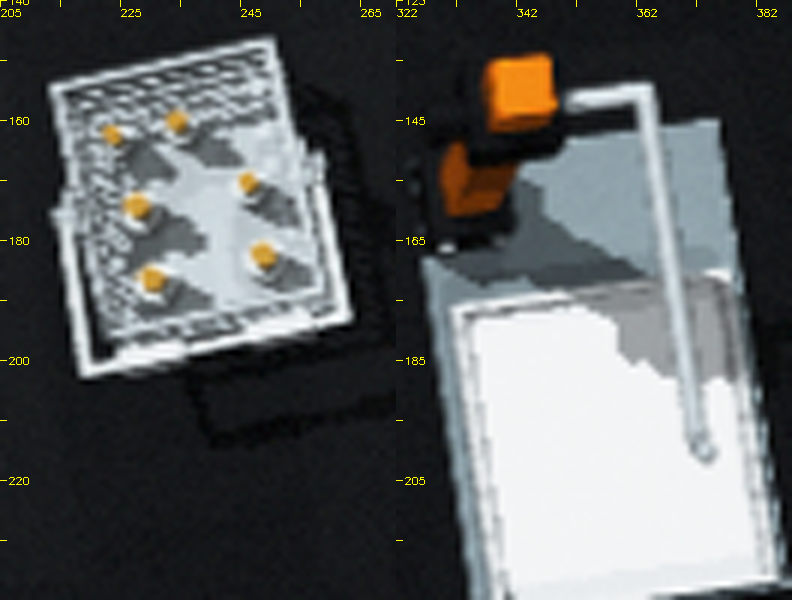

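View pics/cs1.png

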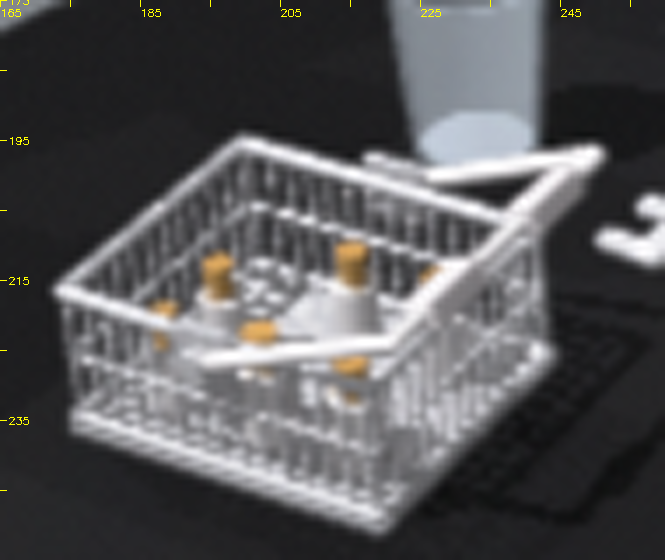

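View pics/cs2.png

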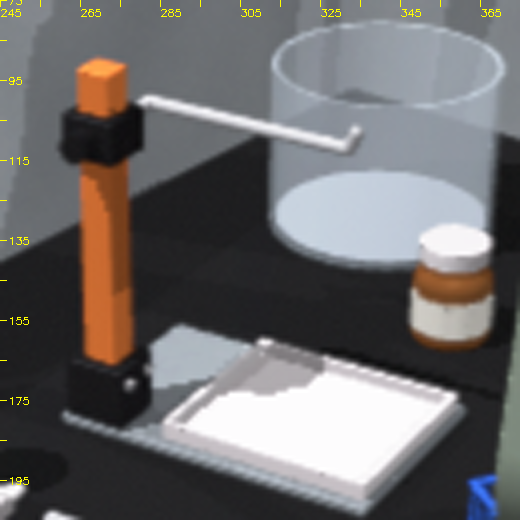

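Top crop: rim corners are at (250,147) and (214,155), and bail corners at (219,202) and (263,193), with the bail towards the robot. Side crop: the bail bar runs (221,224) to (250,197), slightly raised. The stand's hook elbow is at top (373,200) and side (332,112). I'll fit both poses from these points.

Run:
```python
from h import *
from scipy.optimize import least_squares
C={n:optics.calibration(n) for n in('top','side')}
def fit(P,obs,x0):
    def f(p):
        Q=P(p); return np.concatenate([(proj(C[n],Q[k])[0]-px) for n,k,px in obs])
    r=least_squares(f,x0,loss='soft_l1'); print(np.round(r.x,4)); 
    for o,e in zip(obs,f(r.x).reshape(-1,2)): print(o[0],o[1],np.round(e,1))
    return r.x
def T(x,y,a,v): c,s=np.cos(a),np.sin(a); return np.array([x+c*v[0]-s*v[1],y+s*v[0]+c*v[1],v[2]])
def B(p):
    x,y,a,t=p; L={}
    for s,n in((1,'l'),(-1,'r')):
        L['f'+n]=(.068,s*.058,.064); L['b'+n]=(-.095*np.cos(t),s*.0705,.058+.095*np.sin(t)); L['p'+n]=(0,s*.07,.058)
        L['u'+n]=(-.069,s*.059,.002);L['v'+n]=(.069,s*.059,.002)
    return {k:T(x,y,a,v) for k,v in L.items()}
b=fit(B,[('top','fr',(250.3,146.7)),('top','fl',(213.8,154.7)),('top','bl',(219.2,202.2)),('top','br',(263.3,193)),('top','pl',(215,175.8)),('top','pr',(257.8,166.7)),
('side','fl',(173.9,216.4)),('side','fr',(199.7,195.4)),('side','bl',(221,224)),('side','br',(250.3,197.1)),('side','ul',(219.3,250.4)),('side','vl',(176.1,235.7)),('side','ur',(243.6,225.4))],[.63,.16,.2,.3])
def S(p):
    x,y,a,h,tx,tw,td=p; L={'post':(.135,.062,.285),'bend':(.135,0,h),'elb':(-.034,0,h),'tip':(-.034,0,h+.018)}
    for i,sx in((0,-1),(1,1)):
        for s,n in((1,'l'),(-1,'r')): L['t%d'%i+n]=(tx+sx*td,s*tw,.022)
    return {k:T(x,y,a,v) for k,v in L.items()}
s=fit(S,[('top','post',(343,140)),('top','bend',(363.5,139.9)),('top','elb',(373.7,200)),('side','post',(270.5,92)),('side','elb',(331.8,112)),('side','tip',(334,107.5)),
('side','t1r',(310.8,160)),('side','t0r',(359.3,174.3)),('side','t0l',(335.5,198.8)),('side','t1l',(286.3,182.5)),('top','t1l',(331.8,176.7)),('top','t1r',(377.2,170)),('top','t0r',(386,222)),('top','t0l',(340,228))],[.55,-.2,.1,.235,0,.08,.08])
q=B(b);print('bar',(q['bl']+q['br'])/2)
st=ctrl.sense(); Rm=R.from_quat(st['eef_rot']).as_matrix(); print(np.round(Rm,2))
w=optics.calibration('wrist');print('cam in tool',np.round(Rm.T@(w['origin']-st['position']),3)); print(np.round(Rm.T@R.from_quat(w['attitude']).as_matrix(),2))
```

```text
[0.634  0.1618 0.233  0.3816]
top fr [-0.8 -0.1]
top fl [-0.3 -0.3]
top bl [-1.   0.4]
top br [-0.1 -0.2]
top pl [-0.6  0.6]
top pr [0.  0.3]
side fl [-0.5 -1.1]
side fr [-0.  -1.7]
side bl [0.  0.5]
side br [ 0.7 -0.8]
side ul [ 0.5 -0.8]
side vl [-0.3 -0.9]
side ur [ 0.5 -0.1]
[ 0.5659 -0.2279  0.1594  0.2334 -0.008   0.0747  0.0841]
top post [-0.  -1.2]
top bend [-0.7  0.2]
top elb [-1.3  0.4]
side post [-0.3 -1.6]
side elb [2.  0.5]
side tip [ 0.1 -1.1]
side t1r [ 0.4 -1.3]
side t0r [ 0.1 -1.9]
side t0l [ 1.3 -3.9]
side t1l [ 0.2 -3.1]
top t1l [-0.5 -0.1]
top t1r [-0.1  0.1]
top t0r [-0.6 -0.4]
top t0l [-0.8  0.2]
bar [0.54824815 0.14140867 0.09337718]
[[-0.9  -0.    0.44]
 [-0.44 -0.   -0.9 ]
 [ 0.   -1.    0.  ]]
cam in tool [-0.081 -0.142  0.001]
[[-0.   -0.95 -0.31]
 [ 0.    0.31 -0.95]
 [ 1.   -0.    0.  ]]
```

The fit is good. The basket is at (0.634, 0.162) with yaw 0.233 and bail angle 0.38. The stand is at (0.566, -0.228) with yaw 0.159 and hook height about 0.233. I'll write a move planner next.

```bash
cat >> h.py <<'E'
bx=np.array([.634,.1618]); yaw=.233; ex=np.array([np.cos(yaw),np.sin(yaw),0]); ey=np.array([-ex[1],ex[0],0]); ez=np.array([0,0,1.])
def bw(v): return np.array([bx[0],bx[1],0])+v[0]*ex+v[1]*ey+v[2]*ez
def slant(a): # tool x=up-normal, y=finger dir, z=ey
    n=np.sin(a)*ex+np.cos(a)*ez; d=np.cos(a)*ex-np.sin(a)*ez; return np.column_stack([n,d,ey])
def rows(way,p=None,Rm=None):
    """way: list of (pos,Rot matrix or None,nrows)"""
    s=ctrl.sense(); p=s['position'] if p is None else p; Rm=R.from_quat(s['eef_rot']).as_matrix() if Rm is None else Rm
    out=[]
    for q,Q,n in way:
        Q=Rm if Q is None else Q; w=R.from_matrix(Rm.T@Q).as_rotvec(); dp=(np.array(q)-p)/n
        for i in range(n):
            Ri=Rm@R.from_rotvec(w*i/n).as_matrix()
            out.append(' '.join('%.4g'%v for v in np.r_[np.round(Ri.T@dp,4),np.round(np.degrees(w/n),2)]))
        p,Rm=np.array(q),Q
    for i in range(0,len(out),12): print(';'.join(out[i:i+12]))
E
python3 - <<'E'
from h import *
Q=slant(np.pi/4); s=ctrl.sense()
R0=R.from_quat(s['eef_rot']).as_matrix(); print(np.linalg.norm(R.from_matrix(R0.T@Q).as_rotvec())*57.3)
a=np.pi/4; n,d=Q[:,0],Q[:,1]; bar=np.array(bw([-.095*np.cos(.3816),0,.058+.095*np.sin(.3816)]))
F=bar-n*.021+d*.012; print(bar,F,F-d*.09)
# down orientation w/ z=ey : tool x=ex
D=slant(np.pi/2)
rows([([.27,-.45,.32],None,2),([.41,.10,.32],D,16),(F-d*.12+ez*.05,Q,7)])
E
```

```text
168.00833055739687
[0.54821578 0.14144254 0.09337856] [0.54202379 0.13997312 0.07004403] [0.48010384 0.12527889 0.13368364]
-0.0211 -0.0444 -0.026 0 0 0;-0.0211 -0.0444 -0.026 0 0 0;-0.0231 -0 -0.0269 0 -10.44 0;-0.0276 -0 -0.0223 0 -10.44 0;-0.0312 -0 -0.0169 0 -10.44 0;-0.0337 -0 -0.011 0 -10.44 0;-0.0352 -0 -0.0047 0 -10.44 0;-0.0354 -0 0.0017 0 -10.44 0;-0.0345 -0 0.0081 0 -10.44 0;-0.0325 -0 0.0143 0 -10.44 0;-0.0294 -0 0.0199 0 -10.44 0;-0.0253 -0 0.0249 0 -10.44 0
-0.0203 -0 0.0291 0 -10.44 0;-0.0147 -0 0.0323 0 -10.44 0;-0.0087 -0 0.0344 0 -10.44 0;-0.0023 -0 0.0354 0 -10.44 0;0.0042 -0 0.0352 0 -10.44 0;0.0105 -0 0.0339 0 -10.44 0;0.0075 0.0164 0.0012 0 -0 -6.43;0.0057 0.0172 0.0012 0 -0 -6.43;0.0037 0.0177 0.0012 0 -0 -6.43;0.0017 0.018 0.0012 0 -0 -6.43;-0.0003 0.0181 0.0012 0 -0 -6.43;-0.0024 0.0179 0.0012 0 -0 -6.43
-0.0044 0.0176 0.0012 0 -0 -6.43
```

Call:
{"api": "apply_moves", "payload": {"motion": "-0.021 -0.044 -0.026 0 0 0;-0.021 -0.044 -0.026 0 0 0;-0.023 0 -0.027 0 -10.4 0;-0.028 0 -0.022 0 -10.4 0;-0.031 0 -0.017 0 -10.4 0;-0.034 0 -0.011 0 -10.4 0;-0.035 0 -0.005 0 -10.4 0;-0.035 0 0.002 0 -10.4 0;-0.035 0 0.008 0 -10.4 0;-0.033 0 0.014 0 -10.4 0;-0.029 0 0.020 0 -10.4 0;-0.025 0 0.025 0 -10.4 0", "jaw": 0}}

```text
t: 2.5
position: [0.352, -0.0941, 0.3235]
eef_rot: [0.65, -0.277, 0.282, -0.65]
wrist_force: [-0.2, 0.4, -0.9]
gripper_width: -0.0
```

Call:
{"api": "apply_moves", "payload": {"motion": "-0.020 0 0.029 0 -10.4 0;-0.015 0 0.032 0 -10.4 0;-0.009 0 0.034 0 -10.4 0;-0.002 0 0.035 0 -10.4 0;0.004 0 0.035 0 -10.4 0;0.010 0 0.034 0 -10.4 0"}}

```text
t: 3.25
position: [0.3911, 0.121, 0.3246]
eef_rot: [0.7, 0.114, -0.106, -0.696]
wrist_force: [0.8, -0.7, -0.5]
gripper_width: -0.004
```

```bash
cat > p1.py <<'E'
from h import *
Q=slant(np.pi/4); n,d=Q[:,0],Q[:,1]; bar=np.array(bw([-.095*np.cos(.3816),0,.058+.095*np.sin(.3816)]))
F=bar-n*.021+d*.012
s=ctrl.sense(); print(s['t'],s['position'],s['joint_positions'],s['gripper_width'],s['wrist_force'])
rows([(F-d*.12+ez*.05,Q,10)])
E
python3 p1.py
```

```text
3.25 [0.39106526 0.12101564 0.3246153 ] [ 0.09181125 -0.23126642  1.78386872 -0.00489826  1.57767766 -1.7921727 ] -0.003895658414904691 [ 0.82081982 -0.6988953  -0.51138881]
0.0064 0.0121 -0.0021 -0.14 0.45 -4.44;0.0054 0.0125 -0.002 -0.14 0.45 -4.44;0.0045 0.0129 -0.0019 -0.14 0.45 -4.44;0.0035 0.0132 -0.0019 -0.14 0.45 -4.44;0.0024 0.0134 -0.0018 -0.14 0.45 -4.44;0.0014 0.0136 -0.0018 -0.14 0.45 -4.44;0.0004 0.0137 -0.0017 -0.14 0.45 -4.44;-0.0007 0.0137 -0.0017 -0.14 0.45 -4.44;-0.0017 0.0136 -0.0017 -0.14 0.45 -4.44;-0.0028 0.0134 -0.0016 -0.14 0.45 -4.44
```

Call:
{"api": "apply_moves", "payload": {"motion": "0.006 0.012 -0.002 -0.1 0.4 -4.5;0.005 0.013 -0.002 -0.1 0.4 -4.5;0.004 0.013 -0.002 -0.1 0.4 -4.5;0.003 0.013 -0.002 -0.1 0.4 -4.5;0.002 0.013 -0.002 -0.1 0.4 -4.5;0.001 0.014 -0.002 -0.1 0.4 -4.5;0 0.014 -0.002 -0.1 0.4 -4.5;-0.001 0.014 -0.002 -0.1 0.4 -4.5;-0.002 0.014 -0.002 -0.1 0.4 -4.5;-0.003 0.013 -0.002 -0.1 0.4 -4.5;0 0 0 0 0 0"}}

```text
t: 4.62
position: [0.4601, 0.1226, 0.2025]
eef_rot: [-0.607, -0.361, -0.201, 0.679]
wrist_force: [0.9, -1.1, 0.2]
gripper_width: -0.002
```

```bash
sed -i 's/F-d\*.12+ez\*.05,Q,10/F-d*.06,Q,4),(F,Q,6/' p1.py; python3 p1.py
python3 - <<'E'
from h import *
im=optics.camera('wrist'); c=optics.calibration('wrist')
Q=slant(np.pi/4)
bar=[bw([-.095*np.cos(.3816),y,.058+.095*np.sin(.3816)]) for y in(-.07,0,.07)]
for P in bar: u=proj(c,P)[0]; cv2.circle(im,tuple(int(v) for v in u),3,(0,0,255),-1); print(u)
cv2.imwrite('pics/w1.png',im)
E
```

```text
4.625 [0.46014644 0.12261839 0.20245293] [-0.09316582 -0.45310375  2.40844073  0.59134549  0.46308897 -2.34712853] -0.0017965772964886623 [ 0.85470727 -1.05544384  0.23793911]
-0.0095 0.0228 -0.0008 -0.21 0.13 0.55;-0.0093 0.0229 -0.0007 -0.21 0.13 0.55;-0.0091 0.023 -0.0006 -0.21 0.13 0.55;-0.0088 0.0231 -0.0006 -0.21 0.13 0.55;-0 0.01 0 0 0 0;-0 0.01 0 0 0 0;-0 0.01 0 0 0 0;-0 0.01 0 0 0 0;-0 0.01 0 0 0 0;-0 0.01 0 0 0 0
[199.47479876 169.83202201]
[275.08840304 170.3299615 ]
[350.08654652 170.82384799]
```

View pics/w1.png

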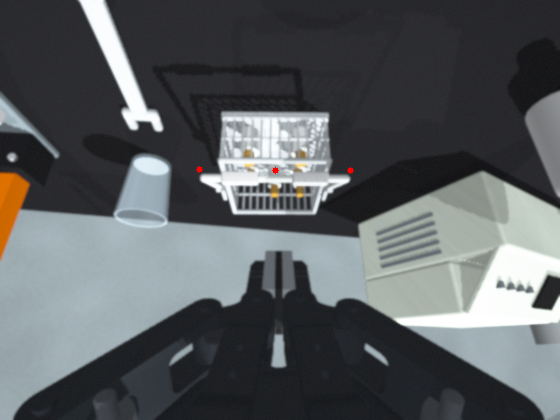

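The wrist view shows the bail bar at about row 178 (corners 203 to 350), 8 px off the prediction at row 170. That puts the bar slightly higher than the fit, so entering below it is safe.

Call:
{"api": "apply_moves", "payload": {"motion": "-0.009 0.023 -0.001 -0.2 0.1 0.5;-0.009 0.023 -0.001 -0.2 0.1 0.5;-0.009 0.023 -0.001 -0.2 0.1 0.5;-0.009 0.023 -0.001 -0.2 0.1 0.5;0 0.01 0 0 0 0;0 0.01 0 0 0 0;0 0.01 0 0 0 0;0 0.01 0 0 0 0;0 0.01 0 0 0 0;0 0.01 0 0 0 0;0 0 0 0 0 0"}}

```text
t: 6.05
position: [0.5625, 0.1499, 0.1072]
eef_rot: [-0.623, -0.347, -0.191, 0.674]
wrist_force: [0.1, -1.0, 0.4]
gripper_width: 0.002
```

```bash
python3 p1.py
python3 - <<'E'
from h import *
ims=[]
im=optics.camera('side')[150:290,130:300]; ims=cv2.resize(im,None,fx=4,fy=4,interpolation=cv2.INTER_CUBIC)
cv2.imwrite('pics/s1.png',ims)
E
```

```text
6.05 [0.56251889 0.14992373 0.1072134 ] [ 0.04691733  0.09111514  2.21456795  1.10796028  0.13186216 -2.82005086] 0.002471669125019325 [ 0.12151246 -1.01788534  0.38142148]
-0.0105 -0.0123 -0.0013 0.19 0.18 -0.03;-0.0105 -0.0123 -0.0013 0.19 0.18 -0.03;-0.0105 -0.0123 -0.0013 0.19 0.18 -0.03;-0.0105 -0.0124 -0.0012 0.19 0.18 -0.03;-0 0.01 0 0 0 0;-0 0.01 0 0 0 0;-0 0.01 0 0 0 0;-0 0.01 0 0 0 0;-0 0.01 0 0 0 0;-0 0.01 0 0 0 0
```

View pics/s1.png

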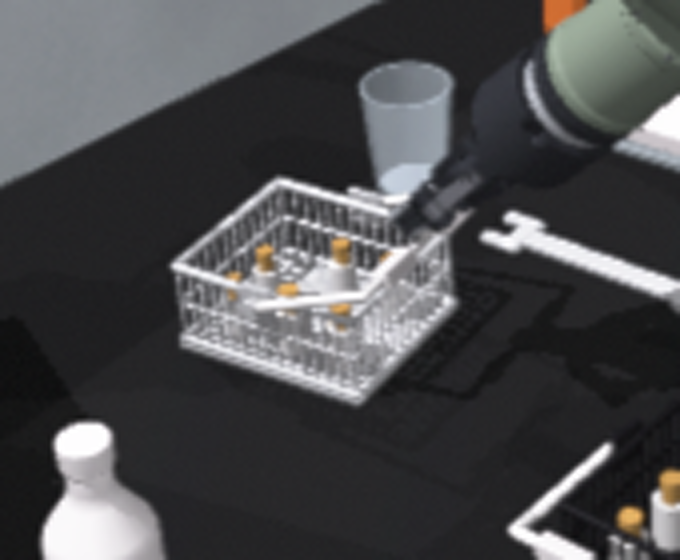

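The wrist ran into the j5 and j6 limits because a 45° slant lines the fingers up with the forearm. The tip ended up above the bar, with no contact. I'll back off and use a steeper slant of about 68°.

Run:
```python
from h import *
s=ctrl.sense(); p=s['position']; print((p-bw([0,0,0]))@np.column_stack([ex,ey,ez]))
Rm=R.from_quat(s['eef_rot']).as_matrix()
Q=slant(np.radians(68))
rows([(p-Rm[:,1]*.07+ez*.03,None,4),(bw([-.16,0,.16]),Q,6)])
```

```text
[-0.07263614  0.00499103  0.10716573]
0.0053 -0.0228 -0.0001 0 0 0;0.0053 -0.0228 -0.0001 0 0 0;0.0053 -0.0228 -0.0001 0 0 0;0.0053 -0.0228 -0.0001 0 0 0;-0.0076 -0.0013 -0.0009 0.15 0.09 3.81;-0.0077 -0.0008 -0.0009 0.15 0.09 3.81;-0.0077 -0.0003 -0.0009 0.15 0.09 3.81;-0.0077 0.0002 -0.0009 0.15 0.09 3.81;-0.0077 0.0008 -0.001 0.15 0.09 3.81;-0.0076 0.0013 -0.001 0.15 0.09 3.81
```

Call:
{"api": "apply_moves", "payload": {"motion": "0.005 -0.023 0 0 0 0;0.005 -0.023 0 0 0 0;0.005 -0.023 0 0 0 0;0.005 -0.023 0 0 0 0;-0.008 -0.001 -0.001 0.1 0.1 3.8;-0.008 -0.001 -0.001 0.1 0.1 3.8;-0.008 0 -0.001 0.1 0.1 3.8;-0.008 0 -0.001 0.1 0.1 3.8;-0.008 0.001 -0.001 0.1 0.1 3.8;-0.008 0.001 -0.001 0.1 0.1 3.8;0 0 0 0 0 0"}}

```text
t: 7.48
position: [0.4681, 0.1223, 0.1569]
eef_rot: [-0.677, -0.207, -0.05, 0.704]
wrist_force: [-0.4, 0.0, -0.5]
gripper_width: -0.001
```

```bash
cat > p2.py <<'E'
from h import *
import sys
s=ctrl.sense(); p=s['position']; Rm=R.from_quat(s['eef_rot']).as_matrix()
print('t',s['t'],'b',np.round((p-bw([0,0,0]))@np.column_stack([ex,ey,ez]),4),'j',np.round(s['joint_positions'],2),'F',np.round(s['wrist_force'],1),'tilt',np.round(np.degrees(R.from_matrix(slant(np.radians(68)).T@Rm).as_rotvec()),1))
rows([(bw(eval(w)[:3]),slant(np.radians(68)),eval(w)[3]) for w in sys.argv[1:]])
E
python3 p2.py '[-.14,0,.074,6]'
```

```text
t 7.475 b [-0.1705 -0.0002  0.1569] j [ 0.03 -0.14  2.11  0.09  0.81 -1.82] F [-0.4  0.  -0.5] tilt [-0.3  0.3  0.9]
-0.0002 0.0147 0.0001 0.05 -0.04 -0.15;-0.0003 0.0147 0.0001 0.05 -0.04 -0.15;-0.0003 0.0147 0.0001 0.05 -0.04 -0.15;-0.0003 0.0147 0.0001 0.05 -0.04 -0.15;-0.0004 0.0147 0.0001 0.05 -0.04 -0.15;-0.0004 0.0147 0 0.05 -0.04 -0.15
```

Call:
{"api": "apply_moves", "payload": {"motion": "0 0.015 0 0 0 -0.1;0 0.015 0 0 0 -0.1;0 0.015 0 0 0 -0.1;0 0.015 0 0 0 -0.1;0 0.015 0 0 0 -0.1;0 0.014 0 0 0 -0.1;0 0 0 0 0 0"}}

```text
t: 8.35
position: [0.4983, 0.1294, 0.0714]
eef_rot: [-0.675, -0.213, -0.056, 0.704]
wrist_force: [0.1, -0.2, 0.0]
gripper_width: -0.001
```

```bash
python3 p2.py '[-.103,0,.075,6]' '[-.097,0,.08,2]'
```

```text
t 8.35 b [-0.1395 -0.0002  0.0714] j [ 0.05  0.09  2.12  0.12  0.56 -1.84] F [ 0.1 -0.2  0. ] tilt [-0.3  0.3 -0. ]
0.0059 0.0017 0.0001 0.05 -0.05 0.01;0.0059 0.0017 0.0001 0.05 -0.05 0.01;0.0059 0.0017 0.0001 0.05 -0.05 0.01;0.0059 0.0017 0.0001 0.05 -0.05 0.01;0.0059 0.0017 0 0.05 -0.05 0.01;0.0059 0.0017 0 0.05 -0.05 0.01;0.0037 -0.0012 -0 0 0 0;0.0037 -0.0012 -0 0 0 0
```

Call:
{"api": "apply_moves", "payload": {"motion": "0.006 0.002 0 0 0 0;0.006 0.002 0 0 0 0;0.006 0.002 0 0 0 0;0.006 0.002 0 0 0 0;0.006 0.002 0 0 0 0;0.006 0.002 0 0 0 0;0 0 0 0 0 0"}}

```text
t: 9.22
position: [0.5396, 0.1387, 0.0768]
eef_rot: [-0.675, -0.215, -0.058, 0.703]
wrist_force: [0.3, -0.1, -0.6]
gripper_width: 0.003
```

```bash
cat > arc.py <<'E'
from h import *
import sys
exec(open('p2.py').read().split("rows(")[0])
a=np.radians(68); n=np.array([np.sin(a),np.cos(a)]); d=np.array([np.cos(a),-np.sin(a)])
t1,t2,N=map(float,sys.argv[1:4]); th=np.linspace(t1,t2,int(N)+1)[1:] if N>1 else [t2]
way=[]
for t in th:
    q=np.array([-.095*np.cos(t),.058+.095*np.sin(t)])-n*.0145+d*.014; way.append((bw([q[0],0,q[1]]),slant(a),1)); 
print('end',q); rows(way)
E
python3 arc.py .38 1.0 10
```

```text
t 9.225 b [-0.0972 -0.0007  0.0768] j [ 0.06  0.16  2.02  0.11  0.58 -1.81] F [ 0.3 -0.1 -0.6] tilt [-0.4  0.3 -0.4]
end [-0.05952839  0.11952737]
0.0042 -0.002 0.0007 0.37 -0.28 0.37;0.0045 -0.0039 -0 0 0 0;0.0047 -0.0036 -0 0 0 0;0.0049 -0.0033 0 0 0 0;0.0051 -0.003 0 0 0 0;0.0053 -0.0026 -0 0 0 0;0.0054 -0.0023 0 0 0 0;0.0055 -0.002 0 0 0 0;0.0057 -0.0016 -0 0 0 0;0.0057 -0.0013 0 0 0 0
```

Call:
{"api": "apply_moves", "payload": {"motion": "0.004 -0.002 0 0 0 0;0.0045 -0.004 0 0 0 0;0.0045 -0.0035 0 0 0 0;0.005 -0.0035 0 0 0 0;0.005 -0.003 0 0 0 0;0.005 -0.0025 0 0 0 0;0 0 0 0 0 0"}}

```text
t: 10.1
position: [0.5572, 0.1431, 0.1055]
eef_rot: [-0.675, -0.214, -0.056, 0.704]
wrist_force: [0.7, -0.2, -0.0]
gripper_width: -0.002
```

```bash
python3 arc.py .85 1.5 10
python3 - <<'E'
from h import *
im=optics.camera('side')[150:290,130:300]; cv2.imwrite('pics/s2.png',cv2.resize(im,None,fx=4,fy=4,interpolation=cv2.INTER_CUBIC))
E
```

```text
t 10.1 b [-0.079  -0.0004  0.1055] j [ 0.07  0.14  1.96  0.09  0.66 -1.79] F [ 0.7 -0.2 -0. ] tilt [-0.3  0.3 -0.1]
end [-0.01491971  0.13434965]
0.0155 -0.0038 0.0005 0.34 -0.27 0.15;0.006 -0.0015 0 0 0 0;0.0061 -0.0011 -0 0 0 0;0.0061 -0.0007 0 0 0 0;0.0062 -0.0003 -0 0 0 0;0.0062 0.0001 0 0 0 0;0.0062 0.0005 -0 0 0 0;0.0061 0.0009 0 0 0 0;0.006 0.0013 -0 0 0 0;0.0059 0.0017 0 0 0 0
```

View pics/s2.png

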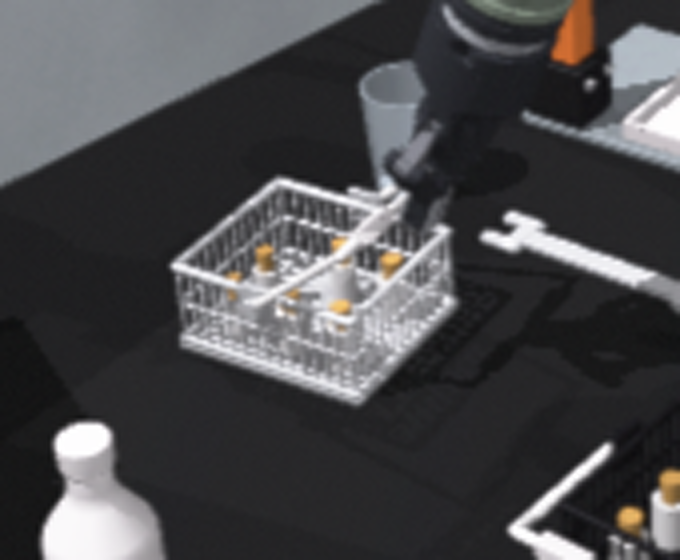

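The bail is rising, and the basket hasn't moved (rim corner still at (180,265) in the crop). I'll continue the arc.

Call:
{"api": "apply_moves", "payload": {"motion": "0.005 -0.002 0 0.1 -0.1 0;0.005 -0.002 0 0.1 -0.1 0;0.005 -0.001 0 0.1 -0.1 0;0.006 -0.0015 0 0 0 0;0.006 -0.001 0 0 0 0;0.006 -0.0005 0 0 0 0;0.006 -0.0005 0 0 0 0;0.006 0 0 0 0 0;0.006 0.0005 0 0 0 0;0 0 0 0 0 0"}}

```text
t: 11.4
position: [0.6039, 0.1541, 0.1339]
eef_rot: [-0.674, -0.216, -0.054, 0.705]
wrist_force: [-0.6, -0.1, -0.7]
gripper_width: 0.002
```

```bash
python3 arc.py 1.4 1.57 3;python3 - <<'E'
from h import *
a=optics.camera('side')[150:290,130:300];
cv2.imwrite('pics/s3.png',cv2.resize(a,None,fx=4,fy=4,interpolation=cv2.INTER_CUBIC))
E
```

```text
t 11.4 b [-0.0311 -0.0005  0.1339] j [ 0.08  0.19  1.83  0.08  0.74 -1.77] F [-0.6 -0.1 -0.7] tilt [-0.  -0.  -0.2]
end [-0.00827532  0.1345876 ]
0.0112 0.0045 0.0005 0.02 0.04 0.2;0.0051 0.0016 -0 0 0 0;0.005 0.0019 0 0 0 0
```

Call:
{"api": "apply_moves", "payload": {"motion": "0.0055 0.002 0 0 0 0;0.0055 0.002 0 0 0 0;0.0055 0.002 0 0 0 0;0.005 0.002 0 0 0 0;0 0 0 0 0 0"}}

```text
t: 12.08
position: [0.6271, 0.1597, 0.134]
eef_rot: [-0.674, -0.216, -0.054, 0.705]
wrist_force: [-0.3, -0.3, -0.3]
gripper_width: -0.0
```

```bash
cat > chk.py <<'E'
from h import *
import sys
a=optics.camera('side'); c=optics.calibration('side')
for t,col in ((1.57,(0,0,255)),(1.4,(0,255,0))):
  for s in(-1,1):
    q=proj(c,[bw([0,s*.0705,.058]),bw([-.095*np.cos(t),s*.0705,.058+.095*np.sin(t)]),bw([-.095*np.cos(t),0,.058+.095*np.sin(t)])]); print(t,np.round(q,1).tolist())
im=a[130:250,150:290]; im=cv2.resize(im,None,fx=5,fy=5,interpolation=cv2.INTER_CUBIC)
for t,col in ((1.57,(0,0,255)),(1.4,(0,255,0))):
  for s in(-1,1):
    q=proj(c,bw([-.095*np.cos(t),s*.0705,.058+.095*np.sin(t)]))[0]; cv2.circle(im,(int((q[0]-150)*5+2),int((q[1]-130)*5+2)),3,col,-1)
cv2.imwrite(sys.argv[1],im)
E
python3 chk.py pics/s4.png; python3 p2.py
```

```text
1.57 [[223.4, 199.5], [220.8, 168.8], [205.3, 181.2]]
1.57 [[192.5, 226.8], [188.5, 194.7], [205.3, 181.2]]
1.4 [[223.4, 199.5], [226.0, 170.6], [210.6, 183.2]]
1.4 [[192.5, 226.8], [194.0, 196.8], [210.6, 183.2]]
t 12.125 b [-0.0074 -0.0004  0.1339] j [ 0.09  0.24  1.77  0.08  0.75 -1.76] F [ 0.2  0.  -0.1] tilt [-0.  -0.  -0.1]
```

View pics/s4.png

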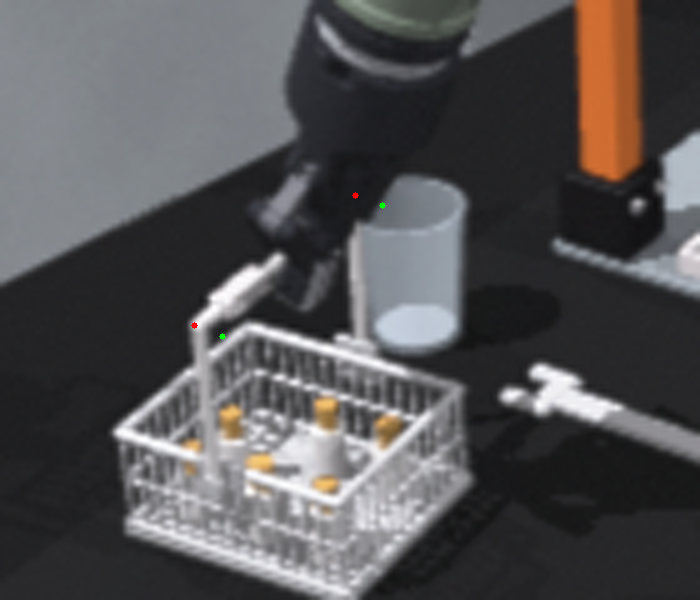

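The bail is near 1.5 rad: its corner at (203,322) sits between the 1.4 and 1.57 markers. I'll give it a small extra push, then retreat and reorient for the pinch.

Call:
{"api": "apply_moves", "payload": {"motion": "0.004 0.0015 0 0 0 0;0 0 0 0 0 0;-0.014 -0.006 0 0 0 0;-0.028 -0.011 0 0 0 0;-0.028 -0.011 0 0 0 0;0.015 -0.037 0 0 0 0;0.015 -0.037 0 0 0 0;0.015 -0.037 0 0 0 0;0 0 0 0 0 0"}}

```text
t: 13.25
position: [0.5466, 0.1417, 0.2525]
eef_rot: [-0.674, -0.213, -0.051, 0.706]
wrist_force: [-0.1, -0.7, -0.3]
gripper_width: -0.002
```

```bash
cat > p3.py <<'E'
from h import *
exec(open('p2.py').read().split("rows(")[0])
G=np.column_stack([-ey,-ez,ex])
rows([(bw([-.004,-.033,.25]),G,12)])
im=optics.camera('side'); c=optics.calibration('side')
for d in optics.trace('side','bail')[:2]:
    m=d['mask'].astype(np.uint8); ys,xs=np.nonzero(m); print(d['score'],d['centre'],xs.min(),xs.max(),ys.min(),ys.max())
cv2.imwrite('pics/s5.png',cv2.resize(im[130:250,150:290],None,fx=5,fy=5,interpolation=cv2.INTER_CUBIC))
E
python3 p3.py
```

```text
t 13.25 b [-0.0897  0.0006  0.2525] j [ 0.06 -0.07  1.84  0.07  1.   -1.77] F [-0.1 -0.7 -0.3] tilt [ 0.1 -0.   0.4]
0.0066 0.0028 -0.0028 -1.42 7.41 1.41;0.0069 0.0027 -0.0019 -1.42 7.41 1.41;0.0072 0.0026 -0.0009 -1.42 7.41 1.41;0.0073 0.0024 0.0001 -1.42 7.41 1.41;0.0073 0.0022 0.0011 -1.42 7.41 1.41;0.0071 0.002 0.0021 -1.42 7.41 1.41;0.0068 0.0018 0.003 -1.42 7.41 1.41;0.0064 0.0015 0.0039 -1.42 7.41 1.41;0.0059 0.0013 0.0048 -1.42 7.41 1.41;0.0052 0.001 0.0055 -1.42 7.41 1.41;0.0045 0.0007 0.0062 -1.42 7.41 1.41;0.0037 0.0005 0.0067 -1.42 7.41 1.41
0.8 [197.5, 187.5] 187 223 170 225
0.73 [286.5, 297.5] 257 333 261 309
```

Call:
{"api": "apply_moves", "payload": {"motion": "0.0066 0.003 -0.003 -1.4 7.4 1.4;0.007 0.003 -0.002 -1.4 7.4 1.4;0.007 0.0025 -0.001 -1.4 7.4 1.4;0.007 0.0025 0 -1.4 7.4 1.4;0.007 0.002 0.001 -1.4 7.4 1.4;0.007 0.002 0.002 -1.4 7.4 1.4;0.007 0.002 0.003 -1.4 7.4 1.4;0.006 0.0015 0.004 -1.4 7.4 1.4;0.006 0.001 0.005 -1.4 7.4 1.4;0.005 0.001 0.0055 -1.4 7.4 1.4;0.0045 0.001 0.006 -1.4 7.4 1.4;0.004 0.0005 0.0065 -1.4 7.4 1.4", "jaw": 0.045}}

```text
t: 14.85
position: [0.6139, 0.124, 0.2082]
eef_rot: [0.559, -0.472, 0.431, -0.528]
wrist_force: [-0.6, 0.3, 0.5]
gripper_width: 0.527
```

```bash
cat > p4.py <<'E'
from h import *
G=np.column_stack([-ey,-ez,ex])
g=cv2.cvtColor(cv2.imread('pics/s5.png'),cv2.COLOR_BGR2GRAY); g=cv2.resize(g,None,fx=.2,fy=.2,interpolation=cv2.INTER_AREA).astype(float)
c=optics.calibration('side')
def sc(t,dx=0):
    P=[];y=.0705
    for u in np.linspace(.3,1,20): P.append(bw([-.095*u*np.cos(t)+dx,y,.058+.095*u*np.sin(t)]))
    for v in np.linspace(-.07,.07,40): P.append(bw([-.095*np.cos(t)+dx,v,.058+.095*np.sin(t)]))
    for u in np.linspace(.3,1,20): P.append(bw([-.095*u*np.cos(t)+dx,-y,.058+.095*u*np.sin(t)]))
    q=proj(c,P)-[150,130]; return cv2.remap(g.astype(np.float32),q[:,0].astype(np.float32).reshape(-1,1),q[:,1].astype(np.float32).reshape(-1,1),1).mean()
for dx in(-.003,0,.003): 
    T=np.arange(1.35,1.76,.02); S=[sc(t,dx) for t in T]; i=int(np.argmax(S)); print(dx,T[i],S[i])
s=ctrl.sense(); p=s['position']; Rm=R.from_quat(s['eef_rot']).as_matrix()
print(s['t'],'b',(p-bw([0,0,0]))@np.column_stack([ex,ey,ez]),np.degrees(R.from_matrix(Rm.T@G).as_rotvec()),s['joint_positions'],s['gripper_width'])
rows([(bw([-.002,-.033,.25]),G,2),(bw([-.002,-.033,.136]),G,8)])
im=optics.camera('wrist'); cw=optics.calibration('wrist')
for y in (-.0705,0,.0705):
    for t in(1.57,): print('w',proj(cw,bw([0,y,.153]))[0])
im=im.copy()
for y in(-.0705,-.05,-.016,.016,.05,.0705):
    q=proj(cw,bw([0,y,.153]))[0]; cv2.circle(im,(int(q[0]),int(q[1])),2,(0,0,255),-1)
cv2.imwrite('pics/w2.png',im)
E
python3 p4.py
```

```text
-0.003 1.6500000000000004 194.62387
0 1.6100000000000003 195.09724
0.003 1.5900000000000003 197.75827
14.85 b [-0.02832948 -0.03214189  0.20821496] [ 4.04033968 -2.78887344 -1.008506  ] [ 0.05775187  0.37860901  1.37234117  0.00683409  1.46300086 -0.12753285] 0.5267745804674109
-0.0006 -0.0218 0.0117 2.02 -1.39 -0.5;-0.0001 -0.0213 0.0124 2.02 -1.39 -0.5;0 0.0142 0 0 0 0;0 0.0142 0 0 0 0;0 0.0142 0 0 0 0;0 0.0142 0 0 0 0;0 0.0142 0 0 0 0;0 0.0142 0 0 0 0;0 0.0142 0 0 0 0;0 0.0142 0 0 0 0
w [323.01743494 275.34155626]
w [322.01592988 178.72777234]
w [320.78317277  59.80542943]
```

View pics/w2.png

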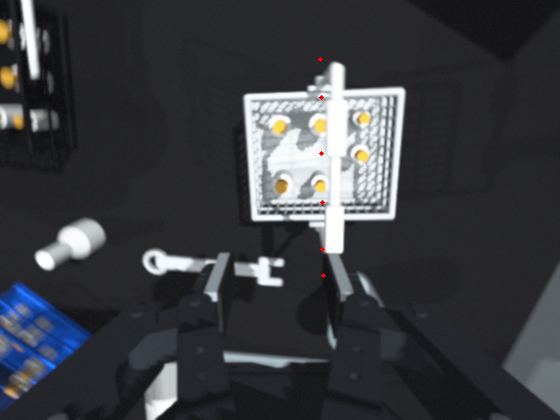

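The wrist view shows the basket cleanly below the open fingers, with the bar at column 335 against a prediction of 322. That is a small +x offset, so I'll refit the basket using the wrist corners: rim (245,97), (403,90), (252,222), (392,217) and bar end (336,66).

Run:
```python
from h import *
from scipy.optimize import least_squares
c=optics.calibration('wrist'); cs=optics.calibration('side'); ct=optics.calibration('top')
def T(p,v):
    x,y,a=p; return np.array([x+np.cos(a)*v[0]-np.sin(a)*v[1],y+np.sin(a)*v[0]+np.cos(a)*v[1],v[2]])
W=[((-.069,.059,.064),(246,98)),((.069,.059,.064),(402,92)),((-.069,-.059,.064),(254,220)),((.069,-.059,.064),(391,215))]
S=[((.069,.059,.064),(173.9,216.4)),((.069,-.059,.064),(199.7,195.4)),((-.069,.059,.002),(219.3,250.4)),((.069,.059,.002),(176.1,235.7)),((-.069,-.059,.002),(243.6,225.4))]
Tp=[((.069,-.059,.064),(250.3,146.7)),((.069,.059,.064),(213.8,154.7))]
for nm,L in (('w',[(c,W)]),('s',[(cs,S)]),('t',[(ct,Tp)]),('all',[(c,W),(cs,S),(ct,Tp)])):
    f=lambda p:np.concatenate([proj(k,T(p,v))[0]-px for k,l in L for v,px in l])
    r=least_squares(f,[.634,.162,.233]); print(nm,np.round(r.x,4),round(r.cost,1))
p=r.x
for pp in (p,[.634,.1618,.233]):
  for th in (1.5,1.57,1.64): print(th,[np.round(proj(c,T(pp,(-.095*np.cos(th),y,.058+.095*np.sin(th))))[0],1).tolist() for y in(.0705,-.05)])
```

```text
w [0.6398 0.1606 0.2207] 28.4
s [0.631  0.1642 0.2358] 2.1
t [0.6326 0.1596 0.2355] 0.0
all [0.639  0.1607 0.2233] 47.8
1.5 [[318.4, 64.2], [319.0, 252.0]]
1.57 [[329.9, 63.5], [328.6, 252.0]]
1.64 [[341.4, 62.9], [338.3, 251.8]]
1.5 [[309.2, 60.7], [313.0, 249.2]]
1.57 [[320.7, 59.8], [322.6, 249.2]]
1.64 [[332.2, 59.1], [332.3, 248.9]]
```

```bash
sed -i 's/^rows.*$/rows([(bw([.004,-.033,.21]),G,3),(bw([.004,-.033,.172]),G,4)])/; s#pics/w2#pics/w3#' p4.py; sed '/^im=optics/,$d' p4.py > p5.py; python3 p5.py
```

```text
-0.003 1.6500000000000004 194.62387
0 1.6100000000000003 195.09724
0.003 1.5900000000000003 197.75827
14.9 b [-0.02755224 -0.03341798  0.2073973 ] [ 4.05854871 -3.01321091 -0.993226  ] [ 0.05609371  0.3811614   1.37061607  0.00654332  1.46244421 -0.12523645] 0.5280137591857545
-0.0007 -0.0016 0.0104 1.35 -1 -0.33;-0.0005 -0.0014 0.0105 1.35 -1 -0.33;-0.0003 -0.0011 0.0105 1.35 -1 -0.33;0 0.0095 0 0 0 0;0 0.0095 0 0 0 0;0 0.0095 0 0 0 0;0 0.0095 0 0 0 0
```

Call:
{"api": "apply_moves", "payload": {"motion": "-0.0007 -0.0015 0.0105 1.4 -1 -0.3;-0.0005 -0.0015 0.0105 1.4 -1 -0.3;-0.0003 -0.001 0.0105 1.3 -1 -0.3;0 0.009 0 0 0 0;0 0.009 0 0 0 0;0 0.008 0 0 0 0;0 0.004 0 0 0 0;0 0 0 0 0 0"}}

```text
t: 15.9
position: [0.6439, 0.1319, 0.174]
eef_rot: [0.557, -0.436, 0.435, -0.557]
wrist_force: [-0.5, -0.0, -0.2]
gripper_width: 0.525
```

```bash
python3 p4.py; python3 -c "
import cv2;im=cv2.imread('pics/w3.png');cv2.imwrite('pics/w3c.png',cv2.resize(im[20:420,150:450],None,fx=1.5,fy=1.5))"
```

```text
-0.003 1.6500000000000004 194.62387
0 1.6100000000000003 195.09724
0.003 1.5900000000000003 197.75827
15.9 b [ 0.00272645 -0.0314232   0.17400623] [ 0.06530049  0.55553183 -0.08132703] [ 6.98676032e-02  4.25259401e-01  1.37908530e+00  1.24222522e-03
  1.33860911e+00 -1.73114926e-01] 0.5254616639087508
0.0005 -0.012 0.0004 0.02 0.19 -0.03;0.0005 -0.012 0.0004 0.02 0.19 -0.03;0.0005 -0.012 0.0004 0.02 0.19 -0.03;0 0.0095 0 0 0 0;0 0.0095 0 0 0 0;0 0.0095 0 0 0 0;0 0.0095 0 0 0 0
w [271.28942591 304.75494986]
w [271.64144384 196.24670379]
w [272.09738184  55.70547227]
```

View pics/w3c.png

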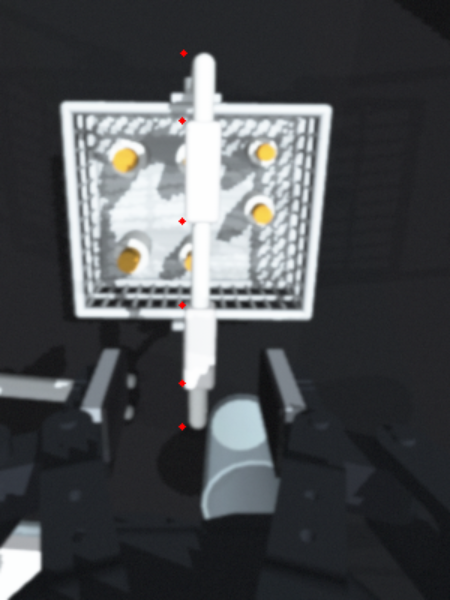

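Bar is at about column 283 and the finger midpoint at about 278. I'll check the TCP projection to get the correction.

Run:
```python
from h import *
s=ctrl.sense(); p=s['position']; Rm=R.from_quat(s['eef_rot']).as_matrix(); c=optics.calibration('wrist')
print('K',c['intrinsics'],'tcp',proj(c,p),'tcp back7',proj(c,p-Rm[:,1]*.007), 'tilt', Rm[:,1])
for dx in(0,.003,.006,.009): print(dx,proj(c,bw([dx,-.033,.153])),proj(c,bw([dx,.07,.153])),proj(c,bw([dx,0,.064])))
```

```text
K [[307.6016368    0.         278.27528633]
 [  0.         307.6016368  205.53662343]
 [  0.           0.           1.        ]] tcp [[276.12442628 266.0822278 ]] tcp back7 [[276.03983295 273.10294803]] tilt [-0.00101508  0.00113617 -0.99999884]
0 [[271.46603655 250.31536351]] [[272.09367482  56.84814834]] [[273.85392824 165.98434285]]
0.003 [[276.58598161 250.36098202]] [[278.31648584  56.91521914]] [[277.4781999  166.01958714]]
0.006 [[281.70542044 250.40659602]] [[284.53854905  56.98228189]] [[281.10221787 166.05482897]]
0.009 [[286.8243531  250.45220551]] [[290.75986458  57.04933658]] [[284.72598219 166.09006832]]
```

Call:
{"api": "apply_moves", "payload": {"motion": "0.001 0 0.0015 0 0 0;0.0005 0 0.0015 0 0 0;0 0.01 0 0 0 0;0 0.01 0 0 0 0;0 0.01 0 0 0 0;0 0.008 0 0 0 0;0 0.001 0 0 0 0;0 0 0 0 0 0"}}

```text
t: 16.95
position: [0.6476, 0.131, 0.1324]
eef_rot: [-0.557, 0.436, -0.435, 0.557]
wrist_force: [0.6, -0.4, 0.6]
gripper_width: 0.536
```

```bash
python3 p5.py | tail -2
```

```text
1.26738551e+00 -1.74711721e-01] 0.5363183489771974
-0.0001 -0.0259 -0.0007 0.02 0.18 -0.03;-0.0001 -0.0259 -0.0007 0.02 0.18 -0.03;-0 -0.0259 -0.0007 0.02 0.18 -0.03;0 0.0095 0 0 0 0;0 0.0095 0 0 0 0;0 0.0095 0 0 0 0;0 0.0095 0 0 0 0
```

Call:
{"api": "apply_moves", "payload": {"motion": "0 0 0 0 0 0;0 0 0 0 0 0;0 0 0 0 0 0;0 0 0 0 0 0;0 0 0 0 0 0;0 0 0 0 0 0;0 0 0 0 0 0;0 0 0 0 0 0", "jaw": 0, "squeeze": 70}}

```text
t: 17.95
position: [0.6479, 0.131, 0.1333]
eef_rot: [-0.557, 0.436, -0.436, 0.557]
wrist_force: [-0.2, -0.8, -1.2]
gripper_width: 0.124
```

Call:
{"api": "apply_moves", "payload": {"motion": "0 -0.002 0 0 0 0;0 -0.003 0 0 0 0;0 -0.004 0 0 0 0;0 -0.005 0 0 0 0;0 -0.006 0 0 0 0;0 0 0 0 0 0;0 0 0 0 0 0;0 0 0 0 0 0"}}

```text
t: 18.95
position: [0.6456, 0.1306, 0.1512]
eef_rot: [0.558, -0.437, 0.434, -0.556]
wrist_force: [-0.1, -0.7, -5.2]
gripper_width: 0.126
```

```bash
cat > p6.py <<'E'
from h import *
import sys
sp=np.array([.566,-.228,0]); sa=.159; sx=np.array([np.cos(sa),np.sin(sa),0]); sy=np.array([-sx[1],sx[0],0])
G2=np.column_stack([-sy,-ez,sx])
s=ctrl.sense(); p=s['position']; Rm=R.from_quat(s['eef_rot']).as_matrix()
print(s['t'],'stand',np.round((p-sp)@np.column_stack([sx,sy,ez]),4),'w',np.round(p,4),'F',np.round(s['wrist_force'],1),'T',np.round(s['wrist_torque'],2),'g',round(s['gripper_width'],3),np.degrees(R.from_matrix(Rm.T@G2).as_rotvec()).round(2), np.round(s['joint_positions'],2))
def sw(v): return sp+v[0]*sx+v[1]*sy+v[2]*ez
if len(sys.argv)>1: rows([((sw(e[1:4]) if e[0]=='s' else np.array(e[1:4])),(G2 if e[5] else None),e[4]) for e in map(eval,sys.argv[1:])])
E
python3 p6.py '("w",.648,.131,.27,3,0)' '("w",.56,.06,.275,4,0)' '("w",.48,-.10,.275,5,1)' '("s",-.10,-.033,.275,6,1)'
python3 - <<'E'
from h import *
a=optics.camera('side'); cv2.imwrite('pics/s6.png',cv2.resize(a[120:260,140:300],None,fx=4,fy=4))
E
```

```text
18.95 stand [0.1354 0.3415 0.1512] w [0.6456 0.1306 0.1512] F [-0.1 -0.7 -5.2] T [-0.09 -0.04 -0.01] g 0.126 [ 0.34  4.8  -0.07] [ 0.07  0.45  1.39  0.    1.31 -0.17]
0 -0.0396 0.0006 0 0 0;0 -0.0396 0.0006 0 0 0;0 -0.0396 0.0006 0 0 0;0.0119 -0.0011 -0.0256 0 0 0;0.0119 -0.0011 -0.0256 0 0 0;0.0119 -0.0011 -0.0256 0 0 0;0.0119 -0.0011 -0.0256 0 0 0;0.0272 0.0001 -0.0232 0.07 0.96 -0.01;0.0276 0.0001 -0.0228 0.07 0.96 -0.01;0.028 0.0001 -0.0223 0.07 0.96 -0.01;0.0283 0 -0.0218 0.07 0.96 -0.01;0.0287 0 -0.0213 0.07 0.96 -0.01
0.0288 0 -0.0059 0 0 0;0.0288 0 -0.0059 0 0 0;0.0288 0 -0.0059 0 0 0;0.0288 0 -0.0059 0 0 0;0.0288 0 -0.0059 0 0 0;0.0288 0 -0.0059 0 0 0
```

View pics/s6.png

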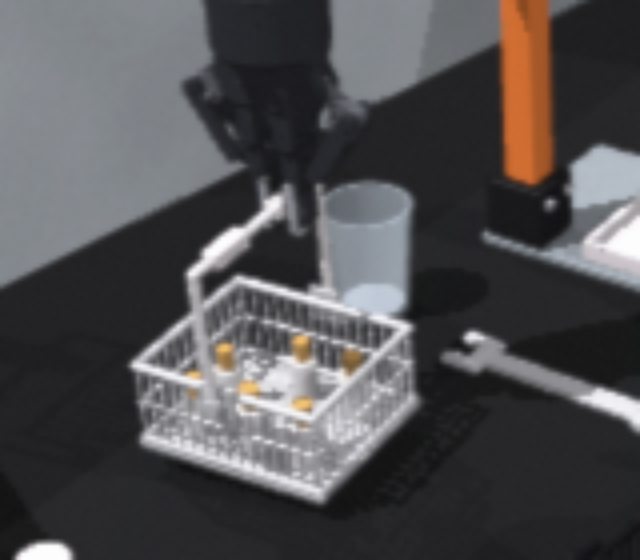

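The basket is lifted and level, and the reading is about -5 N. I'll carry it slowly.

Call:
{"api": "apply_moves", "payload": {"motion": "0 -0.007 0 0 0 0;0 -0.012 0 0 0 0;0 -0.017 0 0 0 0;0 -0.019 0 0 0 0;0 -0.019 0 0 0 0;0 -0.019 0 0 0 0;0 -0.014 0 0 0 0;0 -0.008 0 0 0 0;0 -0.003 0 0 0 0;0.003 0 -0.007 0 0 0;0.006 0 -0.013 0 0 0;0.007 0 -0.016 0 0 0"}}

```text
t: 20.5
position: [0.6135, 0.1055, 0.2774]
eef_rot: [0.559, -0.437, 0.434, -0.556]
wrist_force: [-0.3, -0.1, -4.9]
gripper_width: 0.122
```

Call:
{"api": "apply_moves", "payload": {"motion": "0.008 0 -0.018 0 0 0;0.009 0 -0.018 0 0 0;0.011 0 -0.018 0 0 0;0.013 0 -0.018 0 0.5 0;0.015 0 -0.017 0 0.5 0;0.016 0 -0.015 0 0.5 0;0.017 0 -0.014 0 0.5 0;0.018 0 -0.013 0 0.5 0;0.018 0 -0.012 0 0.5 0;0.018 0 -0.011 0 0.5 0;0.018 0 -0.010 0 0.5 0;0.018 0 -0.009 0 0.5 0"}}

```text
t: 22.0
position: [0.46, -0.117, 0.2707]
eef_rot: [0.544, -0.465, 0.452, -0.532]
wrist_force: [-0.2, -0.9, -5.3]
gripper_width: 0.124
```

```bash
python3 p6.py '("s",-.11,-.033,.275,14,1)'
```

```text
22.0 stand [-0.0871  0.1264  0.2707] w [ 0.46   -0.117   0.2707] F [-0.2 -0.9 -5.3] T [-0.11 -0.09  0.05] g 0.124 [ 1.46  0.02 -0.2 ] [-0.42 -0.02  1.71 -0.01  1.48 -0.58]
0.0114 -0.0003 -0.0016 0.1 0 -0.01;0.0114 -0.0003 -0.0016 0.1 0 -0.01;0.0114 -0.0003 -0.0016 0.1 0 -0.01;0.0114 -0.0003 -0.0016 0.1 0 -0.01;0.0114 -0.0003 -0.0016 0.1 0 -0.01;0.0114 -0.0003 -0.0016 0.1 0 -0.01;0.0114 -0.0003 -0.0016 0.1 0 -0.01;0.0114 -0.0003 -0.0016 0.1 0 -0.01;0.0114 -0.0003 -0.0016 0.1 0 -0.01;0.0114 -0.0003 -0.0016 0.1 0 -0.01;0.0114 -0.0003 -0.0016 0.1 0 -0.01;0.0114 -0.0003 -0.0016 0.1 0 -0.01
0.0114 -0.0003 -0.0016 0.1 0 -0.01;0.0114 -0.0003 -0.0016 0.1 0 -0.01
```

Call:
{"api": "apply_moves", "payload": {"motion": "0.016 -0.0005 -0.002 0.2 0 0;0.016 -0.0005 -0.002 0.2 0 0;0.016 -0.0005 -0.002 0.2 0 0;0.016 -0.0005 -0.002 0.2 0 0;0.016 -0.0005 -0.002 0.2 0 0;0.016 -0.0005 -0.002 0.1 0 0;0.016 -0.0005 -0.002 0.1 0 0;0.015 -0.0005 -0.002 0.1 0 0;0.012 0 -0.002 0.1 0 0;0.008 0 -0.002 0.1 0 0;0.004 0 -0.001 0 0 0;0 0 0 0 0 0"}}

```text
t: 23.5
position: [0.4617, -0.2801, 0.2731]
eef_rot: [-0.536, 0.46, -0.458, 0.539]
wrist_force: [-0.2, 0.9, -4.2]
gripper_width: 0.124
```

```bash
cat > p7.py <<'E'
from h import *
exec(open('p6.py').read())
# refine hook/bail relation: project hook and bar in all cams
im=optics.camera('wrist'); cw=optics.calibration('wrist'); cv2.imwrite('pics/w7.png',im)
bt=s['position']+.020*ez; t=Rm[:,0]
for nm,P in (('bar mid',bt-t*.033),('elbow',sw([-.034,0,.233])),('tip',sw([-.034,0,.251])),('arm40',sw([.04,0,.233]))):
    print(nm,proj(cw,P)[0].round(1), proj(optics.calibration('side'),P)[0].round(1), proj(optics.calibration('top'),P)[0].round(1))
for n in('top','side','wrist'):
    if n!='wrist': im2=optics.camera(n); cv2.imwrite(f'pics/{n}7.png',im2)
    for k in('stand','bail','bail_bar','basket_mid'):
        for d in optics.trace(n,k)[:2]:
            ys,xs=np.nonzero(d['mask']); print(n,k,round(d['score'],2),np.round(d['centre'],1),xs.min(),xs.max(),ys.min(),ys.max())
E
python3 p7.py
```

```text
23.5 stand [-0.1112 -0.0349  0.2731] w [ 0.4617 -0.2801  0.2731] F [-0.2  0.9 -4.2] T [-0.09 -0.04  0.03] g 0.124 [-0.09 -0.07 -0.29] [-0.71  0.1   1.57  0.    1.47 -0.87]
bar mid [275.6 221. ] [361.   97.3] [382.4 227.4]
elbow [402.9 182.8] [333.8 112.6] [372.4 200.4]
tip [415.5 190.4] [334.1 106.5] [373.7 199.7]
arm40 [524.3 182.6] [310.6 107.1] [368.2 173.8]
top stand 0.57 [351.9 174.3] 324 384 134 229
top bail 0.64 [201.4 284.9] 197 228 259 306
top bail 0.32 [146.5 219.4] 130 158 208 227
top bail_bar 0.53 [199.2 275.1] 196 203 265 305
top bail_bar 0.4 [365.1 229.4] 352 384 227 234
top basket_mid 0.75 [338.1 274.8] 319 353 256 296
top basket_mid 0.7 [225.7 282.2] 197 254 259 306
side stand 0.69 [297.3 171.2] 259 359 90 203
side bail 0.7 [354.2 103.3] 348 372 93 133
side bail 0.58 [282.2 295. ] 258 332 262 308
side bail_bar 0.75 [353.3 100.9] 348 371 93 132
side bail_bar 0.67 [282.4 294.9] 258 332 265 309
side basket_mid 0.64 [346.8 140.8] 327 372 93 163
side basket_mid 0.61 [305.2 285.7] 259 346 246 318
wrist stand 0.9 [442.3 127. ] 293 559 65 202
wrist stand 0.72 [340.1 278.4] 318 364 253 304
wrist bail 0.72 [ 71.6 126.6] 33 185 36 179
wrist bail 0.71 [279.5 174.2] 263 296 33 353
wrist bail_bar 0.85 [278.9 170. ] 263 296 33 353
wrist bail_bar 0.83 [ 73.8 127.1] 33 183 36 179
wrist basket_mid 0.8 [136.5  73.8] 33 225 0 178
wrist basket_mid 0.58 [277.4 163.6] 169 383 33 353
```

I have no views left, so I'll check the hook numerically in the wrist picture.

Run:
```python
import cv2,numpy as np
g=cv2.cvtColor(cv2.imread('pics/w7.png'),cv2.COLOR_BGR2GRAY)
c=g[130:232:3,372:560:4]; ch=' .:-=+*#%@'
for i,r in enumerate(c): print(130+3*i,''.join(ch[min(9,int(v)//26)] for v in r))
for x in (280,): print([int(v) for v in g[40:350:5,x]])
# bar width profile (grip vs bare)
for r in range(60,360,8):
    xs=np.nonzero(g[r,255:305]>170)[0]; print(r,(xs.min()+255,xs.max()+255,len(xs)) if len(xs) else None,end=' ')
```

```text
130 *%@@@@@@@@@@%=+=------++++**+*-........ .. . ..
133 *%@@@@@@@@@@%=+=-----++*****++:......... ..  ..
136 #%@@@@@@@@@@#-=-----=++*****+*............. ...
139 #%@@@@@@@@@%+-=-----++******+*.............  ..
142 #%@@@@@@@@@#=-+----++++****+++.............  ..
145 #%@@@@@@@@%==-+---=+++*******+............  ...
148 #%@@@@@%%%*==-+---++++******+-.......  . . ....
151 %%@@@@#++++==-=--+++++***+++*:.................
154 %%@@@%+++++==-=-=++++++++++++............ .... 
157 %%@@@#+++++==-=-+++++++++++++..................
160 %%@@@*+++++===-++++++++++++*+........... ......
163 %%@@*++++++=-==+++++++******+..................
166 %@@%+++++++=-=++************=.............. ...
169 %@@*******++=++*************-..................
172 %@#*******+==++*************++=+++=============
175 %@********=-=+####%%%%%%%######################
178 %@********-=**#%%%%@@@@%%%%%%%%%%%%%%%%%%%%%%%%
181 %@********=*%%#%%%%%%%%%%%%%%%%%%%%%%%%%%%%%%%%
184 %@********=#%@%################################
187 %@********-+%%#++++++++++++==============++=+++
190 *********+-=*#*************:...................
193 +===
[... 1544 characters left out ...]
nt64(300), 46) 180 (np.int64(255), np.int64(298), 44) 188 (np.int64(255), np.int64(295), 37) 196 (np.int64(255), np.int64(304), 43) 204 (np.int64(255), np.int64(304), 38) 212 (np.int64(272), np.int64(304), 33) 220 (np.int64(264), np.int64(304), 41) 228 (np.int64(272), np.int64(286), 15) 236 (np.int64(272), np.int64(285), 14) 244 (np.int64(272), np.int64(286), 15) 252 (np.int64(272), np.int64(286), 15) 260 (np.int64(267), np.int64(291), 25) 268 (np.int64(267), np.int64(291), 25) 276 (np.int64(268), np.int64(288), 21) 284 (np.int64(268), np.int64(280), 13) 292 (np.int64(268), np.int64(277), 10) 300 (np.int64(268), np.int64(270), 3) 308 None 316 None 324 None 332 None 340 None 348 None 356 None
```

In the wrist picture the hook arm is level at row 180 (predicted 183), and its end is at about column 418, about 4 mm farther than modelled. The bare-middle edge at row 258 agrees within about 1 mm. I'll move forward over the hook to stand x of about +12 mm.

Call:
{"api": "apply_moves", "payload": {"motion": "-0.0005 0 0.005 0 0 0;-0.0005 0 0.009 0 0 0;-0.0005 0 0.013 0 0 0;-0.0005 0 0.015 0 0 0;0 0 0.015 0 0 0;0 0 0.015 0 0 0;0 0 0.015 0 0 0;0 0 0.013 0 0 0;0 0 0.009 0 0 0;0 0 0.006 0 0 0;0 0 0.003 0 0 0;0 0 0 0 0 0"}}

```text
t: 25.75
position: [0.5872, -0.2576, 0.2724]
eef_rot: [-0.536, 0.46, -0.458, 0.54]
wrist_force: [-0.7, -0.5, -5.6]
gripper_width: 0.122
```

```bash
python3 p6.py; python3 -c "
from h import *
im=optics.camera('wrist');cv2.imwrite('pics/w8.png',im)
g=cv2.cvtColor(im,cv2.COLOR_BGR2GRAY)
c=g[130:290:4,180:400:4]; ch=' .:-=+*#%@'
for i,r in enumerate(c): print(130+4*i,''.join(ch[min(9,int(v)//26)] for v in r))
"
```

```text
25.75 stand [ 0.0162 -0.0326  0.2724] w [ 0.5872 -0.2576  0.2724] F [-0.7 -0.5 -5.6] T [-0.21  0.01 -0.03] g 0.122 [-0.06 -0.01 -0.32] [-0.55  0.32  1.31  0.    1.51 -0.71]
130 #.%-+*==######*-=====%@@@@@@@=======*#@%**+=+-%-*@***+.
134 #-*=+%%+*###*%==##%*=#@@@@@@@*++=++=#+%*++=--=*+#@***+.
138 %:*-%%%++*#*%+=+%@%++*@@@@@@@%#++++##++%+++-=+#=#@***+.
142 %.*=#%#=++++*++%%%*++*@@@@@@@%++++*%#+#%+#==++*+%%***+.
146 %:+*+%#+++++++%%%%*++*@@@@@@@%+++*%%*+%#++==-=++%%***-.
150 %==**@*++++==*%%%%+++*@@@@@@@#++%%%%+++*=+-=+=-=%%***-.
154 %--#+%#=+++++%@%@@+++*@@@@@@@%%%%%++++%+*=-=++++%#***:.
158 %=-%+%#++*++#%%%%%#+*#@@@@@@@%%%%+=%@@@+==-=-#*=##***..
162 %++#=@#%@%+*%@@%%@@@@#@@@@@@@%%%#=#@++@%==-=++==#***+..
166 %*.%=%#%@++%@@@%%@@%%#@@@@@@@@@#+=@*+##%====+++=%***+..
170 %*.%+%#%*+#@%@%%%%@@@%@@@@@@@%%+++*=####++=+-%**@#**+..
174 %*=*-%#%+=#%%%%%%%@@@%@@@@@@@%+++++*###*++=+*+*#@***+..
178 %*:%-**######+=====+##@@@@@@@#################*##******
182 %#*****#%%%@@+++++++%%%%%%%%%@@@@@@@@@@@@@@@@@@@@%%%%%@
186 %%%%#***%%@@@@++++++@@@#@@@%@@@@@@@@@@@@@@@@@@@@@%%%@@@
190 #%@%**++**###*++++++###
[... 772 characters left out ...]
=:.=..=-#@@%=..=.:-.:-.::.-:.:=%+.......
246  +@%%%%%%%%%#==%%%%%%%%#@@%%%%%%%%%%%%%#######%=.......
250  -#%%%%%%%%#*==##%%#**+#@@%**##%%%%%%%%%%%%%%%%:.......
254   . .  . .      ...=::+*%@%*===........................
258 .....        ..-+++-::#%%%%%+==:.......................
262 ...         ..++..:=-:%@@@@@*==-.......................
266 ..         ..=+:. -==:%@@@@@*===.......................
270  .         .:++.. ===:%@@@@@+===.......................
274             =::.. ===.%@@@@@:===.......................
278 :          .:::. .===.%@@@@*.===.......................
282 *.      .  .:-....===.%@@%==.===:......................
286 *       .  .-=   :===.%%@#==.-==:......................
```

Bar middle and hook are aligned. Now I lower it.

Call:
{"api": "apply_moves", "payload": {"motion": "0 0.003 0 0 0 0;0 0.005 0 0 0 0;0 0.006 0 0 0 0;0 0.006 0 0 0 0;0 0.004 0 0 0 0;0 0.002 0 0 0 0;0 0 0 0 0 0;0 0 0 0 0 0"}}

```text
t: 26.8
position: [0.5859, -0.2577, 0.2442]
eef_rot: [-0.536, 0.461, -0.457, 0.539]
wrist_force: [-0.1, 0.9, -5.5]
gripper_width: 0.127
```

Call:
{"api": "apply_moves", "payload": {"motion": "0 0.002 0 0 0 0;0 0.002 0 0 0 0;0 0.002 0 0 0 0;0 0.002 0 0 0 0;0 0 0 0 0 0"}}

```text
t: 27.42
position: [0.586, -0.2578, 0.2361]
eef_rot: [-0.536, 0.461, -0.458, 0.539]
wrist_force: [0.1, 0.3, -5.6]
gripper_width: 0.123
```

Call:
{"api": "apply_moves", "payload": {"motion": "0 0.002 0 0 0 0;0 0.002 0 0 0 0;0 0 0 0 0 0"}}

```text
t: 27.8
position: [0.586, -0.2578, 0.2318]
eef_rot: [-0.536, 0.461, -0.458, 0.539]
wrist_force: [0.0, -0.2, -5.0]
gripper_width: 0.127
```

Call:
{"api": "apply_moves", "payload": {"motion": "0 0.002 0 0 0 0;0 0.001 0 0 0 0;0 0 0 0 0 0"}}

```text
t: 28.18
position: [0.5861, -0.2578, 0.2287]
eef_rot: [-0.536, 0.46, -0.458, 0.539]
wrist_force: [-0.3, 0.5, -5.4]
gripper_width: 0.125
```

Call:
{"api": "apply_moves", "payload": {"motion": "0 0.0015 0 0 0 0;0 0.0015 0 0 0 0;0 0 0 0 0 0"}}

```text
t: 28.55
position: [0.5862, -0.2578, 0.2257]
eef_rot: [-0.536, 0.46, -0.458, 0.539]
wrist_force: [-0.3, -0.6, -5.5]
gripper_width: 0.128
```

Call:
{"api": "apply_moves", "payload": {"motion": "0 0.0015 0 0 0 0;0 0.0015 0 0 0 0;0 0 0 0 0 0"}}

```text
t: 28.92
position: [0.5864, -0.2579, 0.224]
eef_rot: [-0.536, 0.46, -0.458, 0.539]
wrist_force: [-0.4, 0.1, -2.8]
gripper_width: 0.124
```

Call:
{"api": "apply_moves", "payload": {"motion": "0 0.001 0 0 0 0;0 0.001 0 0 0 0;0 0 0 0 0 0"}}

```text
t: 29.3
position: [0.5865, -0.2579, 0.2231]
eef_rot: [-0.536, 0.46, -0.458, 0.539]
wrist_force: [-1.4, 0.7, -1.1]
gripper_width: 0.12
```

The hook is taking the load. A little more.

Call:
{"api": "apply_moves", "payload": {"motion": "0 0.001 0 0 0 0;0 0.0005 0 0 0 0;0 0 0 0 0 0;0 0 0 0 0 0"}}

```text
t: 29.8
position: [0.5865, -0.2579, 0.2225]
eef_rot: [-0.536, 0.459, -0.458, 0.54]
wrist_force: [-2.4, 0.3, -0.2]
gripper_width: 0.124
```

```bash
python3 -c "
from h import *
F=[]
for i in range(6): optics.camera('side'); s=ctrl.sense(); F.append(np.r_[s['wrist_force'],s['wrist_torque']])
print(np.mean(F,0).round(2),s['position'],s['t'])"; python3 p6.py
```

```text
[-2.36  0.92  0.06  0.14  0.34  0.09] [ 0.58650993 -0.25793656  0.22242161] 30.1
30.1 stand [ 0.0155 -0.0328  0.2224] w [ 0.5865 -0.2579  0.2224] F [-2.4  0.9  0.8] T [0.18 0.37 0.05] g 0.122 [-0.14 -0.05 -0.22] [-0.55  0.35  1.38  0.    1.41 -0.71]
```

Call:
{"api": "apply_moves", "payload": {"motion": "0 0 -0.0007 0 0 0;0 0 0 0 0 0"}}

```text
t: 30.35
position: [0.5865, -0.258, 0.2226]
eef_rot: [-0.536, 0.459, -0.459, 0.54]
wrist_force: [-1.8, 1.8, 0.3]
gripper_width: 0.125
```

Call:
{"api": "apply_moves", "payload": {"motion": "0 0.0003 -0.0005 0 0 0;0 0 0 0 0 0"}}

```text
t: 30.6
position: [0.5864, -0.258, 0.2225]
eef_rot: [-0.536, 0.459, -0.459, 0.54]
wrist_force: [-2.0, 0.5, 0.5]
gripper_width: 0.127
```

Call:
{"api": "apply_moves", "payload": {"motion": "0 0 -0.0015 0 0 0;0 0 -0.001 0 0 0;0 0 0 0 0 0"}}

```text
t: 30.98
position: [0.5857, -0.2583, 0.2231]
eef_rot: [-0.535, 0.457, -0.461, 0.541]
wrist_force: [0.1, 0.6, 0.2]
gripper_width: 0.124
```

```bash
python3 -c "
from h import *
F=[]
for i in range(5): optics.camera('side'); s=ctrl.sense(); F.append(np.r_[s['wrist_force'],s['wrist_torque']])
print(np.mean(F,0).round(2),s['position'],s['t'])"; python3 p6.py
```

```text
[ 1.51  0.92 -0.44  0.14 -0.25 -0.06] [ 0.58569702 -0.25830175  0.22302115] 31.225
31.225 stand [ 0.0147 -0.033   0.223 ] w [ 0.5857 -0.2583  0.223 ] F [ 2.1  1.  -0.6] T [ 0.17 -0.24 -0.04] g 0.12 [-0.57 -0.06 -0.13] [-0.55  0.34  1.39  0.01  1.41 -0.71]
```

Call:
{"api": "apply_moves", "payload": {"motion": "0 0.0006 0.0008 0 0 0;0 0 0 0 0 0;0 0 0 0 0 0"}}

```text
t: 31.6
position: [0.5858, -0.2583, 0.2225]
eef_rot: [-0.535, 0.458, -0.46, 0.541]
wrist_force: [0.9, 0.8, -0.5]
gripper_width: 0.127
```

Call:
{"api": "apply_moves", "payload": {"motion": "0 0 0 0 0 0;0 0 0 0 0 0;0 0 0 0 0 0;0 0 0 0 0 0;0 0 0 0 0 0;0 0 0 0 0 0", "jaw": 0.04, "squeeze": 20}}

```text
t: 32.35
position: [0.5854, -0.2594, 0.2225]
eef_rot: [-0.536, 0.458, -0.461, 0.54]
wrist_force: [0.7, 0.2, -0.3]
gripper_width: 0.467
```

```bash
python3 p7.py
```

```text
32.35 stand [ 0.0142 -0.0341  0.2225] w [ 0.5854 -0.2594  0.2225] F [ 0.7  0.2 -0.3] T [ 0.03  0.   -0.01] g 0.467 [-0.42 -0.09 -0.05] [-0.55  0.35  1.38  0.01  1.41 -0.71]
bar mid [275.9 220.6] [318.8 105.7] [370.7 182.5]
elbow [168.9 211.2] [333.8 112.6] [372.4 200.4]
tip [153.9 226.2] [334.1 106.5] [373.7 199.7]
arm40 [332.8 210.6] [310.6 107.1] [368.2 173.8]
top stand 0.96 [338.7 159.9] 325 377 134 229
top stand 0.38 [355.1 183.5] 342 366 182 190
top bail 0.83 [199.  277.2] 197 229 259 306
top bail 0.57 [358.6 186.5] 342 365 183 190
top bail_bar 0.85 [198.2 283.5] 197 228 259 306
top bail_bar 0.57 [380. 287.] 379 386 281 294
top basket_mid 0.94 [225.3 280.9] 196 255 258 306
top basket_mid 0.6 [355.7 185.4] 339 388 162 214
side stand 0.58 [294.6 171.9] 260 360 90 203
side stand 0.43 [358.1 147.8] 347 365 131 162
side bail 0.84 [291.2 297.9] 259 330 278 307
side bail 0.74 [321.4 233.5] 318 332 216 245
side bail_bar 0.95 [278.1 290.6] 257 332 262 308
side bail_bar 0.65 [317.7 106.7] 305 330 99 143
side basket_mid 0.78 [368.5 212. ] 361 371 194 226
side basket_mid 0.75 [316.  147.4] 287 348 99 169
wrist stand 0.89 [419.8 108.4] 150 559 0 229
wrist bail 0.69 [278.8 173.7] 264 297 29 350
wrist bail 0.65 [ 14.7 150.3] 0 36 118 188
wrist bail_bar 0.94 [ 18.6 152.7] 0 36 119 187
wrist bail_bar 0.67 [278.  171.7] 265 298 28 351
wrist basket_mid 0.87 [37.2 76.6] 0 100 0 187
wrist basket_mid 0.63 [280.9 150.3] 170 386 29 350
```

Call:
{"api": "apply_moves", "payload": {"motion": "0 -0.004 0 0 0 0;0 -0.008 0 0 0 0;0 -0.012 0 0 0 0;0 -0.018 0 0 0 0;0 -0.025 0 0 0 0;0 -0.025 0 0 0 0;0 -0.015 0 0 0 0;0 0 -0.03 0 0 0;0 0 -0.04 0 0 0;0 0 -0.04 0 0 0;0 0 -0.02 0 0 0;0 0 0 0 0 0"}}

```text
t: 34.6
position: [0.455, -0.2813, 0.3418]
eef_rot: [-0.535, 0.453, -0.464, 0.541]
wrist_force: [-0.2, 0.6, 0.1]
gripper_width: 0.469
```

```bash
cat > p8.py <<'E'
from h import *
exec(open('p6.py').read())
import time
def silh(n):
    im=optics.camera(n); return im
A=silh('side'); 
for n in('side','top'):
    if n=='top': im=silh('top')
    for k in('basket_mid','bail_bar','bail'):
        for d in optics.trace(n,k)[:3]:
            ys,xs=np.nonzero(d['mask']); print(n,k,round(d['score'],2),np.round(d['centre'],1),xs.min(),xs.max(),ys.min(),ys.max())
cv2.imwrite('pics/side9.png',A); cv2.imwrite('pics/top9.png',im)
B=silh('side'); print('motion px',cv2.absdiff(A,B)[80:180,270:370].max(), cv2.absdiff(A,B)[80:180,270:370].mean())
# expected basket hung level at bar (sx=.014,h=.2415)
c=optics.calibration('side');ct=optics.calibration('top'); hb=.2425
for v in [(-.07,.06,0),(.07,.06,0),(-.07,-.06,0),(.07,-.06,0)]:
    for z in(-.153,-.088):
        P=sw([.012+v[0],v[1],hb+z]); print(v,z,proj(c,P)[0].round(1),proj(ct,P)[0].round(1))
P=[sw([.012,y,hb]) for y in(-.07,0,.07)]; print(proj(c,P).round(1).tolist(),proj(ct,P).round(1).tolist())
E
python3 p8.py
```

```text
34.6 stand [-0.1181 -0.0351  0.3418] w [ 0.455  -0.2813  0.3418] F [-0.2  0.6  0.1] T [ 0.02 -0.01 -0.02] g 0.469 [-0.91 -0.02  0.4 ] [-0.72  0.04  1.5   0.01  1.58 -0.88]
side basket_mid 0.78 [305.5 283.5] 257 347 245 319
side bail_bar 0.92 [283.9 294.4] 258 332 262 308
side bail_bar 0.59 [326.9 102.2] 310 331 99 125
side bail 0.92 [289.7 297.8] 258 324 276 308
side bail 0.78 [315.5 110.1] 305 331 98 144
top basket_mid 0.98 [362.5 188.2] 339 395 163 214
top basket_mid 0.94 [340.  279.1] 318 361 256 304
top basket_mid 0.64 [228.4 281.2] 197 255 258 306
top bail_bar 0.75 [199.5 292.7] 196 225 260 306
top bail_bar 0.72 [380.2 182.7] 348 394 179 186
top bail 0.74 [202.3 293.4] 197 226 259 306
top bail 0.73 [373.2 182.2] 341 396 179 191
motion px 41 0.6330666666666667
(-0.07, 0.06, 0) -0.153 [329.4 169. ] [344.9 215.6]
(-0.07, 0.06, 0) -0.088 [330.3 148.4] [347.9 214.1]
(0.07, 0.06, 0) -0.153 [287.2 156.8] [338.1 170.6]
(0.07, 0.06, 0) -0.088 [287.1 136.9] [340.7 166.9]
(-0.07, -0.06, 0) -0.153 [348.4 151.9] [383.9 210.1]
(-0.07, -0.06, 0) -0.088 [349.6 132. ] [388.8 208.3]
(0.07, -0.06, 0) -0.153 [307.6 141. ] [376.6 165.2]
(0.07, -0.06, 0) -0.088 [307.9 121.7] [381.2 161.2]
[[331.0, 97.7], [319.3, 106.0], [306.9, 114.9]] [[395.9, 179.7], [370.4, 183.4], [344.9, 187.0]]
```

Call:
{"api": "apply_moves", "payload": {"motion": "0 0 -0.02 0 0 0;0 0 0 0 0 0;0 0 0 0 0 0;0 0 0 0 0 0;0 0 0 0 0 0;0 0 0 0 0 0;0 0 0 0 0 0;0 0 0 0 0 0;0 0 0 0 0 0;0 0 0 0 0 0;0 0 0 0 0 0;0 0 0 0 0 0"}}

```text
t: 36.55
position: [0.4352, -0.2841, 0.3403]
eef_rot: [-0.536, 0.453, -0.463, 0.541]
wrist_force: [-0.2, -0.0, -0.9]
gripper_width: 0.468
```

```bash
python3 p8.py | grep -E 'motion|^[0-9]|side'
python3 - <<'E'
from h import *
from scipy.optimize import minimize
sp=np.array([.566,-.228]);sa=.159
ims=[(cv2.GaussianBlur(cv2.cvtColor(cv2.imread(f'pics/{n}9.png'),cv2.COLOR_BGR2GRAY),(0,0),1.0).astype(np.float32),optics.calibration(n)) for n in('side',)]
# wireframe edges relative to pivot
C=[(x,y,z) for x in(-.069,.069) for y in(-.059,.059) for z in(-.057,.006)]
E=[(0,1),(2,3),(4,5),(6,7),(0,2),(4,6),(1,3),(5,7),(0,4),(2,6),(1,5),(3,7)]
E=[e for e in E if C[e[0]][2]==C[e[1]][2]]
L=np.concatenate([np.linspace(C[a],C[b],40) for a,b in E])
def sc(p,dbg=0):
    x,y,z,pit,rol,yw=p
    P=R.from_euler('zyx',[sa+yw,pit,rol]).apply(L)+[sp[0]+x,sp[1]+y,z]; s=0
    for g,c in ims:
        q=proj(c,P).astype(np.float32); s-=cv2.remap(g,q[:,:1],q[:,1:],1).mean()
    return s+ (np.hypot(x-.012,y)*200)**2*.5
best=None
for pit in np.radians(np.arange(-16,17,4)):
  for rol in np.radians([-5,0,5]):
    r=minimize(sc,[.012,.002,.148,pit,rol,0],method='Nelder-Mead',options=dict(initial_simplex=np.array([[.012,.002,.148,pit,rol,0]]+[list(np.array([.012,.002,.148,pit,rol,0])+np.eye(6)[i]*[.004,.004,.004,.03,.03,.03][i]) for i in range(6)]),maxiter=1500))
    if best is None or r.fun<best.fun: best=r
    print(round(np.degrees(pit)),round(np.degrees(rol)),round(r.fun,1),np.round(r.x[:3],4),np.degrees(r.x[3:]).round(1))
E
```

```text
36.55 stand [-0.138  -0.0347  0.3403] w [ 0.4352 -0.2841  0.3403] F [-0.2 -0.  -0.9] T [ 0.02  0.09 -0.03] g 0.468 [-0.83  0.14  0.32] [-0.75  0.01  1.53  0.01  1.58 -0.91]
side basket_mid 0.92 [303.8 282.3] 257 347 245 318
side basket_mid 0.62 [314.5 146.6] 287 347 98 169
side basket_mid 0.46 [367.  212.4] 361 370 195 225
side bail_bar 0.85 [289.7 294.9] 259 331 263 309
side bail_bar 0.81 [319.  105.2] 307 329 101 123
side bail 0.83 [287.7 297.2] 257 332 261 309
side bail 0.62 [312.7 109.5] 305 331 98 143
motion px 46 0.5894333333333334
-16 -5 -170.2 [0.0144 0.0021 0.1489] [ 10.1  -0.7 -10.9]
-16 0 -157.1 [ 0.0071 -0.002   0.1343] [-2.3 -7.2  3. ]
-16 5 -170.7 [ 0.0145 -0.0018  0.145 ] [ 3.9  0.1 -1.2]
-12 -5 -170.6 [0.0129 0.0005 0.1463] [3.7 0.6 0.9]
-12 0 -172.3 [ 0.0125 -0.001   0.1779] [ 24.1 -41.8 -11.7]
-12 5 -170.8 [ 0.0139 -0.0009  0.1455] [ 3.9  0.2 -0.5]
-8 -5 -156.9 [ 0.0071 -0.0013  0.1358] [-2.2 -6.7  3.6]
-8 0 -170.7 [ 0.0139 -0.0007  0.1453] [3.6 0.5 0.4]
-8 5 -170.7 [ 0.0139 -0.0011  0.1454] [3.8 0.3 0. ]
-4 -5 -170.7 [ 1.40e-02 -1.00e-04  1.46e-01] [ 4.8 -0.2 -2.8]
[... 225 characters left out ...]
.7 [0.0132 0.     0.1462] [ 4.1  0.3 -0.3]
4 -5 -170.7 [ 0.014  -0.0008  0.1454] [ 4.1 -0.  -1.7]
4 0 -170.8 [ 0.0137 -0.0005  0.1457] [ 4.1  0.1 -1. ]
4 5 -170.8 [ 0.0139 -0.0009  0.1454] [ 3.8  0.1 -0.1]
8 -5 -170.7 [0.0133 0.0002 0.1462] [ 4.2  0.4 -0.2]
8 0 -170.7 [ 0.0145 -0.0019  0.1453] [3.9 0.  0.1]
8 5 -170.7 [ 0.0138 -0.0012  0.1453] [3.6 0.2 0. ]
12 -5 -170.8 [ 0.0137 -0.0008  0.1457] [ 4.1  0.  -1.2]
12 0 -170.8 [ 0.014  -0.0013  0.1453] [ 3.8  0.2 -0.2]
12 5 -170.7 [ 0.0143 -0.0013  0.1452] [ 3.9  0.2 -1.1]
16 -5 -173.4 [ 0.0079 -0.0027  0.1452] [ 18.6   1.3 -29. ]
16 0 -173.2 [ 0.0109 -0.0011  0.1459] [ 17.4   1.2 -27.3]
16 5 -173.2 [ 0.0104 -0.0015  0.1452] [ 17.7   1.2 -26.7]
```

Run:
```python
from h import *
from scipy.optimize import minimize
C=[(x,y,z) for x in(-.069,.069) for y in(-.059,.059) for z in(-.057,.006)]
E=[(0,2),(4,6),(1,3),(5,7),(0,4),(2,6),(1,5),(3,7)]
L=np.concatenate([np.linspace(C[a],C[b],40) for a,b in E]); c=optics.calibration('side')
def fit(im,x0,lock):
    g=cv2.GaussianBlur(cv2.cvtColor(im,cv2.COLOR_BGR2GRAY),(0,0),1.0).astype(np.float32)
    def sc(p):
        P=R.from_euler('zyx',[p[5],p[3],p[4]]).apply(L)+p[:3]; q=proj(c,P).astype(np.float32)
        return -cv2.remap(g,q[:,:1],q[:,1:],1).mean()+(np.hypot(*(p[:2]-x0[:2]))*200)**2*.5+((p[5]-x0[5])*57/2)**2*.5
    x0=np.array(x0); S=np.vstack([x0]+[x0+np.eye(6)[i]*[.004,.004,.004,.04,.04,.03][i] for i in range(6)])
    r=minimize(sc,x0,method='Nelder-Mead',options=dict(initial_simplex=S,maxiter=1500)); return r.fun.round(1),r.x[:3].round(4),np.degrees(r.x[3:]).round(1)
print('bench',fit(cv2.imread('pics/side0.png'),[.634,.162,.058,0,0,.233],0))
x0=[.580,-.227,.147,0,0,.16]
A=optics.camera('side'); print('now',fit(A,x0,0))
for i in range(10): B=optics.camera('side')
print('later',fit(B,x0,0)); d=cv2.absdiff(A,B)
print('diff basket',d[95:172,285:350].mean(),d[95:172,285:350].max(),'static',d[240:320,250:350].mean(),d[240:320,250:350].max(),ctrl.sense()['t'])
q=proj(c,[[.566,-.228,0]])
```

```text
bench (np.float64(-159.6), array([0.6409, 0.1604, 0.0572]), array([ 6.7,  0.7, 12.6]))
now (np.float64(-170.9), array([ 0.5805, -0.2295,  0.145 ]), array([3.8, 0.1, 8.9]))
later (np.float64(-170.7), array([ 0.5808, -0.2296,  0.1448]), array([3.9, 0.1, 8.6]))
diff basket 0.8248418248418249 51 static 0.6792083333333333 5 37.55
```

The same fit gives a +6.7° bias on the basket while it stood level on the bench, so the reading of +3.9° means level within a few degrees. I'll let it settle a bit longer, then check again.

Call:
{"api": "apply_moves", "payload": {"motion": "0 0 0 0 0 0;0 0 0 0 0 0;0 0 0 0 0 0;0 0 0 0 0 0;0 0 0 0 0 0;0 0 0 0 0 0;0 0 0 0 0 0;0 0 0 0 0 0;0 0 0 0 0 0;0 0 0 0 0 0;0 0 0 0 0 0;0 0 0 0 0 0"}}

```text
t: 39.05
position: [0.4352, -0.2841, 0.3403]
eef_rot: [-0.536, 0.453, -0.463, 0.541]
wrist_force: [-0.0, -0.0, 0.4]
gripper_width: 0.465
```

Call:
{"api": "apply_moves", "payload": {"motion": "0 0 0 0 0 0;0 0 0 0 0 0;0 0 0 0 0 0;0 0 0 0 0 0;0 0 0 0 0 0;0 0 0 0 0 0;0 0 0 0 0 0;0 0 0 0 0 0;0 0 0 0 0 0;0 0 0 0 0 0;0 0 0 0 0 0;0 0 0 0 0 0"}}

```text
t: 40.55
position: [0.4352, -0.2841, 0.3403]
eef_rot: [-0.536, 0.453, -0.463, 0.541]
wrist_force: [0.1, -0.2, 0.4]
gripper_width: 0.471
```

Run:
```python
from h import *
I=[cv2.cvtColor(optics.camera('side'),cv2.COLOR_BGR2GRAY).astype(np.float32) for i in range(10)]
w=cv2.createHanningWindow((64,64),cv2.CV_32F)
for i in range(1,10): print([np.round(cv2.phaseCorrelate(I[0][100:164,285:349],I[i][100:164,285:349],w)[0],3).tolist()],end=' ')
d=abs(I[9]-I[0])[80:180,270:370]; print(d.max(),np.argwhere(d>20)[:8].tolist())
# other items unmoved vs start
a=cv2.cvtColor(cv2.imread('pics/side0.png'),cv2.COLOR_BGR2GRAY).astype(np.float32)
for n,(x,y) in dict(beaker=(231,183),bottle=(157,290),horn=(326,232),wrench=(280,216),jar=(357,147),black=(300,283)).items():
    print(n,np.round(abs(a-I[9])[y-15:y+15,x-15:x+15].mean(),1),np.round(cv2.phaseCorrelate(a[y-16:y+16,x-16:x+16],I[9][y-16:y+16,x-16:x+16])[0],2))
print(ctrl.sense()['t'])
```

```text
[[-0.01, -0.002]] [[-0.036, -0.134]] [[-0.073, -0.154]] [[-0.116, -0.128]] [[-0.163, -0.149]] [[-0.254, -0.127]] [[-0.271, -0.149]] [[-0.282, -0.158]] [[-0.357, -0.109]] 167.99048 [[22, 51], [22, 52], [22, 53], [22, 54], [22, 55], [23, 43], [23, 44], [23, 45]]
beaker 5.8 [0.11 0.43]
bottle 3.1 [ 0.   -0.04]
horn 1.9 [-0.01  0.03]
wrench 2.3 [0.13 0.07]
jar 23.3 [ 0.43 -0.02]
black 4.3 [0.02 0.  ]
41.05
```

Something moved by a fraction of a pixel, so I'll take a closer look.

Run:
```python
from h import *
w=cv2.createHanningWindow((64,64),cv2.CV_32F); I=[];w2=cv2.createHanningWindow((64,64),cv2.CV_32F)
for i in range(16):
    im=optics.camera('side'); I.append(cv2.cvtColor(im,cv2.COLOR_BGR2GRAY).astype(np.float32))
    if i%3==0: print(round(ctrl.sense()['t'],2),'hung',np.round(cv2.phaseCorrelate(I[0][100:164,285:349],I[i][100:164,285:349],w)[0],3),'ref',np.round(cv2.phaseCorrelate(I[0][250:314,270:334],I[i][250:314,270:334],w)[0],3), 'arm', np.round(cv2.phaseCorrelate(I[0][0:64,380:444],I[i][0:64,380:444],w)[0],3))
old=cv2.cvtColor(cv2.imread('pics/side9.png'),cv2.COLOR_BGR2GRAY).astype(np.float32)
print('vs t36.5',cv2.phaseCorrelate(old[100:164,285:349],I[-1][100:164,285:349],w))
d=abs(I[-1]-I[0]); ys,xs=np.nonzero(d>25); print(len(xs),(xs.min(),xs.max(),ys.min(),ys.max()) if len(xs) else '')
d=abs(I[-1]-old); c=d[84:176:3,270:372:2]; ch=' .:-=+*#%@'
for i,r in enumerate(c): print(84+3*i,''.join(ch[min(9,int(v)//20)] for v in r),'  ',''.join(ch[min(9,int(v)//26)] for v in I[-1][84+3*i,270:372:2]))
```

```text
41.1 hung [-0.  0.] ref [0. 0.] arm [-0.  0.]
41.25 hung [-0.062 -0.184] ref [ 0.25  -0.023] arm [ 0.831 -0.961]
41.4 hung [-0.118 -0.164] ref [ 0.276 -0.056] arm [0.606 0.117]
41.55 hung [-0.108 -0.167] ref [ 0.34  -0.045] arm [0.392 0.5  ]
41.7 hung [-0.179 -0.24 ] ref [ 0.373 -0.025] arm [ 0.753 -0.252]
41.85 hung [-0.206 -0.263] ref [ 0.371 -0.029] arm [1.229 0.972]
vs t36.5 ((0.02748285551667351, 0.10267279934299367), 0.8834755108691752)
5118 (np.int64(273), np.int64(438), np.int64(5), np.int64(309))
84                                                        ========================+*++++++++*************+=++
87                                                        ======================++++++++++++**************#*+
90                                                        **====================*+++++++++++****************#
93                                                        #*=-==================*+++++++++++****************#
96                                                        ======================+**+++++++++**************##+
99                                     
[... 2145 characters left out ...]
                       ######***. 
159                ........  ....    .                     ++--...-                                :=**#*=-.  
162                                                        ++-:. -*                                ...........
165                                                        :=: . :*******##*++******%%#%+*+=.. ........   .  .
168                                                        ...   -********+===++*********==++++:..  .   ..   .
171                                                        .  -: :**=---++===+++++***********++=++++-:    ...:
174                                                        .     .----*#=+@@@#+++*****************++==##...  :
```

Run:
```python
from h import *
im=optics.camera('side'); cv2.imwrite('pics/side11.png',im); s=ctrl.sense(); print(s['t'],s['position'],s['qvel'].round(3))
g=cv2.cvtColor(im,cv2.COLOR_BGR2GRAY); o=cv2.cvtColor(cv2.imread('pics/side9.png'),cv2.COLOR_BGR2GRAY); z=cv2.cvtColor(cv2.imread('pics/side0.png'),cv2.COLOR_BGR2GRAY)
ch=' .:-=+*#%@'
def show(a): return ''.join(ch[min(9,int(v)//26)] for v in a)
for r in range(84,180,4): print(r,show(o[r,280:364:2]),'|',show(g[r,280:364:2]))
print('full now');
for r in range(0,420,14): print(r,show(g[r,::7]))
for k in('basket_mid','bail'):
    for d in optics.trace('side',k)[:3]:
        ys,xs=np.nonzero(d['mask']); print(k,round(d['score'],2),np.round(d['centre'],1),xs.min(),xs.max(),ys.min(),ys.max())
```

```text
41.9 [ 0.43520673 -0.28409702  0.34033538] [-0.     0.     0.     0.003  0.001  0.   ]
84 ===================+*++++++++************* | ===================+*+++++++++************
88 =================*+++++++++++************* | =================*+++++++++++*************
92 =================*+++++++++++************* | =================*+++++++++++*************
96 =================+**+++++++++************* | =================+**+++++++++*************
100 +%%*+============+****%@@*+=====+*****##** | *%%*+============+****%@@*+=====+*****##**
104 .====+*#%@@%++===+*+%%++**++++++++++++**** | .====+*#%@@%++===+*+%%++**+++++++++++*****
108 .=============*#@@@++*+++*#%*+++++++++++++ | .=============*#@@@++*+++*#%*+++++++++++++
112 :==========:..+@#*+++=+#%%++++++++++++++++ | :==========:..+@#*+++=+#%%++++++++++++++++
116 =======:.....*=.-+++++++**++++*+++++++++++ | =======:.....*=.-+++++++**++++*+++++++++++
120 ==-:.........*=.-++++#%%##%%%%%%######*+++ | ==-:.........*=.-++++#%%##%%%%%%######*+++
124 .............**%#*#%%%%%%#%%%%%########### | .............**%#*#%%%%%%*%%%%############
128 .
[... 3295 characters left out ...]
...==***++++:.......
350 .........            ........:::::: ................................=*:.........
364 ..........     ..... ...........................................................
378 ...................   ........       ...........................................
392 ..........            ... .        ..     ......................................
406 ..........             .. .               ......................................
basket_mid 0.79 [307.6 284. ] 259 346 245 318
basket_mid 0.76 [315.2 147.3] 289 347 100 168
basket_mid 0.71 [365.4 214. ] 361 370 195 225
bail 0.67 [283.5 296.1] 258 324 262 309
bail 0.6 [322.4 103.1] 308 331 98 114
bail 0.57 [295.5 171.3] 260 359 90 203
```

The apparent motion came from my own code: `phaseCorrelate` had windowed the images in place. The frames at t = 36.5 and t = 41.9 are virtually identical, so the basket is still. Handing in.

```bash
python3 -c "
from cell import ctrl
print(ctrl.sense()['t'],ctrl.sign_off())"
```

```text
the job is handed in; nothing more can be done
42.0 None
```

The steel wire basket now hangs by its bail on the draining stand's hook, and I handed the job in at t = 42 s (limit 72 s). No verdict came back.

**What I did**
- **Bail:** I swung it upright with the shut fingertips. The basket showed no movement in the side pictures.
- **Carry:** I pinched the right-hand grip, lifted the basket and moved it slowly over the hook.
- **Hooking:** I lowered it until the wrist's vertical force went from about -5.5 N to about 0 N, so the hook had the weight before I opened the fingers. Then I backed the robot clear.

**Last checks**
- **Position:** The bar lies across the hook about 1 cm behind the stand's origin. The network outlines match the pose expected for a level basket to within a few pixels.
- **Still:** Side pictures at 36.5 s and 41.9 s are virtually identical.
- **Other things:** I only checked the side picture, and only down to t = 41 s. The bottle, horn, wrench and black basket had not shifted. The beaker and jar showed shifts under half a pixel, but that code was faulty (see below). I did not check the dish or the blue basket this way.

**What failed or disagreed**
- **First approach:** My 45° approach ran into wrist joint limits and stopped above the bail, with no contact force measured. I redid it at a steeper slant.
- **Camera offset:** The wrist camera placed things about 5 mm farther out than the other two cameras, so I trusted the wrist camera for the grasp.
- **Tilt reading:** My fit gave about 4° of tilt, but the same fit gave 6.7° for the basket standing level on the bench. So I can only say it is level to within a few degrees.
- **Motion reading:** One check briefly suggested the basket was moving. That was an error in my own code.

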